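# Load the weight pan and lock its cover

### The job

Load the spring-hung pan of the weight stand: pull up the spring knob, slide the cover fully open, and pour the steel slugs out of the scoops into the pan, one scoop after another, until their weight alone brings the pan down onto its stop (a scoop that is then not needed may stay full). Leave every scoop standing upright on the rubber mat and no slug lying outside the pan or a scoop, and slide the cover shut again until the knob's pin drops home. Do not push on the pan, and leave the tape roll, the thread spool and the spectacle case where they are.

Things in the scene. Friction and masses are not known exactly. Their poses are not given: they have to be found in the camera images.
- stand: Grey weight stand fixed on the counter, 164 (its x) x 302 (y) mm; origin on the counter under the pan's centre, z up; y runs along its two rails (at x = -70 and 70 mm, tops 110 mm high), from y = -82 past the pan to the parking side at y = 220 mm. A flat aluminium cover (164 x 136 x 6 mm, top 117 mm high) slides on them.
- cover (a joint): Slide of the cover, m: 0 shut over the pan (an end stop), 0.137 fully open (an end stop), growing along the stand's +y. About 1.5 N of friction, stays where it is left. Locked at 0 (about 2 mm of play) while the plunger pin is in its hole.
- plunger (a joint): Lift of the spring plunger on the cover, m: 0 pin fully home in the hole, 0.014 fully up. The pin is clear of the rail from 0.0085 up. It takes 3 N to start and 8 N fully up, and springs back down by itself; with the cover off its hole the pin rides on the rail at about 0.008.
- knob (a point): Centre of the plunger's black round knob (26 mm diameter, 24 mm high, vertical), on the cover above the far (+x) rail; at rest 143 mm above the counter with the pin home. It moves with cover and plunger, so it is also the cover's handle: pull it straight up and slide.
- pan (a joint): Drop of the spring-hung pan, m: 0 up, 0.025 down on its hard stop. It stays up with up to 3 slugs, sinks about 10 mm for each further one and rests on the stop with 6 or more.
- pan_floor (a point): Centre of the inside floor of the open square aluminium pan (112 x 112 mm outside, walls 4 mm thick and 51 mm high inside); the rim is 100 mm above the counter when the pan is up. Open above once the cover is open.
- mat: Black rubber mat fixed on the counter, 170 (x) x 270 (y) x 4 mm; origin at the centre of its underside.
- scoop_a: Open steel scoop, 124 (its x) x 59 (y) mm, walls 47 mm high, about 0.15 kg; origin at the centre of its underside, z up, mouth at its -x end. A floor ramp of 20 degrees rises to the lip at x = -62, 17 mm high: slugs stay in when level, roll out with the mouth tipped 35 to 45 degrees down. Wooden upright handle plate 14 mm thick (y), 36 long, centred at x = 12, y = 0, from 49 to 98 mm high.
- scoop_b: Another scoop, the same as scoop_a (mouth at its -x end; handle plate 14 mm thick across y, at x = 12 mm, 49 to 98 mm high). The handle stands on a bridge over the walls, under which the slugs roll.
- scoop_c: Another scoop, the same as scoop_a (mouth at its -x end; handle plate 14 mm thick across y, at x = 12 mm, 49 to 98 mm high). The handle stands on a bridge over the walls, under which the slugs roll.
- slug_1: Steel slug, a plain round bar piece 24 mm in diameter and 44 mm long, 0.156 kg; origin at its centre, y along its axis. Up to three lie across a scoop.
- slug_2: Steel slug, a plain round bar piece 24 mm in diameter and 44 mm long, 0.156 kg; origin at its centre, y along its axis. Up to three lie across a scoop.
- slug_3: Steel slug, a plain round bar piece 24 mm in diameter and 44 mm long, 0.156 kg; origin at its centre, y along its axis. Up to three lie across a scoop.
- slug_4: Steel slug, a plain round bar piece 24 mm in diameter and 44 mm long, 0.156 kg; origin at its centre, y along its axis. Up to three lie across a scoop.
- slug_5: Steel slug, a plain round bar piece 24 mm in diameter and 44 mm long, 0.156 kg; origin at its centre, y along its axis. Up to three lie across a scoop.
- slug_6: Steel slug, a plain round bar piece 24 mm in diameter and 44 mm long, 0.156 kg; origin at its centre, y along its axis. Up to three lie across a scoop.
- slug_7: Steel slug, a plain round bar piece 24 mm in diameter and 44 mm long, 0.156 kg; origin at its centre, y along its axis. Up to three lie across a scoop.
- slug_8: Steel slug, a plain round bar piece 24 mm in diameter and 44 mm long, 0.156 kg; origin at its centre, y along its axis. Up to three lie across a scoop.
- slug_9: Steel slug, a plain round bar piece 24 mm in diameter and 44 mm long, 0.156 kg; origin at its centre, y along its axis. Up to three lie across a scoop.
- tape_roll: Bystander: roll of cream tape, 72 mm wide, 19 mm high, lying flat; origin at the centre of its underside.
- thread_spool: Bystander: grey spool of thread, 52 mm wide, 70 mm tall, upright; origin at the centre of its underside.
- glasses_case: Bystander: black spectacle case, 160 x 62 x 40 mm, lying flat; origin at the centre of its underside.

How it is judged:
By the outcome, as a careful person would: the job done as asked, in the order asked, and still so for the second after the job is handed in, with the robot touching nothing.
Of slug_1, slug_2, slug_3, slug_4, slug_5, slug_6, slug_7, slug_8, slug_9 only 6 to 8 are there at a start; the rules pass over those that are not, and their reading is None.
At some moment in a run one of scoop_a, scoop_b, scoop_c may be knocked a few centimetres aside while the robot is not near it.
It also fails if it takes over 210 s, if anything falls off the work surface, if the arm or the gripper's body presses on something with over 40 N, if the wrist force passes 120 N, or if a joint passes its speed limit or range.

### The arm

A 6-joint arm with a two-finger parallel gripper is mounted at the origin on a cart in front of the work surface, level with it; the furniture and walls round the work are solid. World frame = base frame: x ahead of the robot, y to its left, z up, the work surface at z = 0. Lengths are in m, angles in rad, forces in N, time in s.
With the tool pointing down it reaches from about 0.275 to 1 m from the base axis. Payload 8.4 kg.
Tool frame: the origin (TCP) lies midway between the tips of the shut fingers; the grasp point (between the pads) lies manip.tcp_to_grasp behind it (manip.tcp_to_grasp is the distance from the TCP to the grasp point, in m); z points along the fingers, y is the line along which they close (so a half turn about z gives the same grasp; the last joint's range is limited). The gripper opens to 85 mm and grips with 20 to 120 N. Pads are 22 mm wide; open, the fingers measure 114 mm over their backs; the gripper's body (76 mm by 85 mm) begins 54 mm behind the grasp point. The pads swing forward as they close: fully open they stand 13 mm farther back than shut.
Start: joints at [1.307, 0.353, 1.633, -0, 1.155, -0.002], TCP at [0.162, 0.604, 0.231] pointing down, gripper open.
Joint ranges: [-2.63, 2.63], [-0.92, 2.1], [0.06, 2.66], [-1.3, 4.44], [0, 2.69], [-3.02, 3.02]. Speed limits (rad/s): [2.22, 2.22, 2.79, 3.14, 3.14, 3.14].

### API

Orientations are given as a 3x3 rotation matrix whose columns are the frame's x, y, z axes.
In Python, from cell import manip gives the robot as it stands.
- The arm moves only by the tool drive_tool, never from a script. Its argument "rows" is a list of rows, each a list of 4 numbers: the shift along the tool's x, y, z in mm, then the turn about the tool's z in degrees. In form: [[x, y, z, yaw], ...]. A call has 1 to 8 rows; each row shifts and turns the commanded pose from where the row before left it, along the tool's axes as they then stand; what a row does not reach is not made up. A row lasts 1/10 s, in which the tool goes at most 50 mm and 8.59 degrees, less where a joint would pass 70% of its speed; a pose out of reach is approached as far as the arm can. A call is refused whole if a number of a shift passes 50 or a number of a turn 8.59, either way. A call with a gripper value outside its range is refused whole. "fingers" is the gripper's target within -1 to 1 (fully open at 1, half-way at 0, shut at -1), set as the call begins (left out, the last holds). The fingers move at their own pace and stop on an object; the grip force is fixed at half the most. Time passes only in rows, so rows that do not move let the fingers close. It gives the time, the measured TCP pose, the force, the opening and the grip force at its end, in the units of the state.
- manip.observe(): the state, without advancing time (a new reading comes with each control period).
- manip.get_image(name): name is "scene" or "top" or "wrist"; returns a dict with "pixels" (480x640x3 uint8, red, green, blue), "intrinsics" (3x3 intrinsics, pixels), "D" ([k1, k2, p1, p2, k3] as OpenCV has them; the pictures are not rectified), "rvec" (rotation vector, rad) and "tvec" (3), from world to camera coordinates, as OpenCV has them. Camera axes: x right, y down, z forward; pixel columns grow to the right and rows downward; lengths in m; the calibration is good to about 2 mm. A picture is of the moment at which its call begins. There is no depth.
- manip.hand_in(): hands the job in; it is judged then, once.
Trained networks look in a picture, given as the dict that the camera call returned (one of the last four; its "shot" number tells which), for a name from the list of things; names that differ only in an ending like _2 or _b are one class to them, and where a whole thing is asked for, a point or a joint stands for the part that bears it (a point fixed in the world has none). Each returns a list of dicts, best first, with "p" (0 to 1); they miss things now and then, are a little off and sometimes report something else, mostly with a low value. They report only what shows in the picture. A call takes as long as a camera call.
- manip.cut_out(picture, query): "pixels" (480x640 bool, what is visible of it) and "rect" ([left, top, right, bottom] in pixels, round what is visible of it).
- manip.tip_of(picture, query): "centre" ([column, row] in pixels: a listed point, or the origin of a listed thing).
The state is a dict: "t": time; "joint_pos": joint angles; "joint_vel": joint speeds; "joint_efforts": joint torques, N m; "tcp_pos": TCP position; "tcp_rot": TCP orientation; "wrist_force": force on the tool from outside, world axes, zero at the start; "torque": the same for the moment, N m; "opening": opening from 0.0 (shut) to 1.0 (fully open); "grip_force": force on a finger pad.
Only numpy, scipy, OpenCV 4.12 (cv2) and the standard library are available. Lean on these libraries where they do the work, as an engineer would, in place of code of your own. Each camera call takes 0.05 s, during which the arm holds its last target. There are 200 camera calls.

## Working session

There is one attempt and no reset: what is moved stays moved. The work goes in short steps, Python scripts to look and compute and a tool call to move; the robot and the scene stay as the last step left them, time stands still between calls to the robot, and variables do not carry over. Pictures are saved under pics/ and viewed, at most 14 in all, crops included, and the job is handed in when it is done.

Besides the shell and the picture viewer there is one more tool, called after ">>>" as a command line: name --pt "numbers of a row" for each row, then --argument value for the rest. drive_tool: Moves the arm, as the interface text tells. Its arguments: {"type":"object","properties":{"rows":{"type":"array","items":{"type":"array","items":{"type":"number"}}},"fingers":{"type":"number"}},"required":["rows"]}

```bash
ls; mkdir -p pics; cat > h.py <<'E'
import numpy as np, cv2, json
from cell import manip
def shot(n, save=None):
    im=manip.get_image(n)
    if save: cv2.imwrite(f'pics/{save}.png', im['pixels'][:,:,::-1])
    return im
def ray(im,uv):
    p=cv2.undistortPoints(np.array([[uv]],float),im['intrinsics'],np.array(im['D']))[0,0]
    R=cv2.Rodrigues(np.array(im['rvec']))[0]; t=np.array(im['tvec']).ravel()
    return -R.T@t, R.T@np.array([p[0],p[1],1])
def at_z(im,uv,z):
    c,d=ray(im,uv); return c+d*(z-c[2])/d[2]
def tri(obs):
    A=np.zeros((3,3));b=np.zeros(3)
    for im,uv in obs:
        c,d=ray(im,uv); d=d/np.linalg.norm(d); P=np.eye(3)-np.outer(d,d); A+=P;b+=P@c
    return np.linalg.solve(A,b)
def proj(im,X):
    return cv2.projectPoints(np.array(X,float).reshape(-1,1,3),np.array(im['rvec'],float),np.array(im['tvec'],float),im['intrinsics'],np.array(im['D'],float))[0][:,0]
E
python3 - <<'E'
from h import *
np.set_printoptions(precision=3,suppress=True)
print(manip.tcp_to_grasp, {k:np.round(v,3) for k,v in manip.observe().items()})
for n in ('scene','top'):
    im=shot(n,n+'0'); c,_=ray(im,(320,240)); print(n,c, at_z(im,(320,240),0))
    for q,z in (('stand',0),('knob',.143),('pan_floor',.049),('mat',0),('scoop_a',0),('slug_1',.02),('tape_roll',0),('thread_spool',0),('glasses_case',0)):
        for d in manip.tip_of(im,q)[:9]: print(q,round(d['p'],2),np.round(d['centre'],1),at_z(im,d['centre'],z))
E
```

```text
pics
0.0187 {'t': np.float64(0.0), 'joint_pos': array([ 1.307,  0.354,  1.634,  0.   ,  1.155, -0.002]), 'joint_vel': array([ 0.   , -0.   , -0.   ,  0.   ,  0.   , -0.002]), 'joint_efforts': array([  0.   , -60.527, -34.206,   0.   ,   0.01 ,   0.   ]), 'tcp_pos': array([0.162, 0.603, 0.231]), 'tcp_rot': array([[-0.966,  0.259, -0.   ],
       [ 0.259,  0.966, -0.001],
       [ 0.   , -0.001, -1.   ]]), 'wrist_force': array([ 0.132,  0.149, -0.019]), 'torque': array([0.056, 0.017, 0.012]), 'grip_force': np.float64(0.0), 'opening': np.float64(0.997)}
scene [-0.108  0.791  1.135] [0.583 0.066 0.   ]
stand 0.81 [353.  276.4] [0.427 0.101 0.   ]
stand 0.54 [299.2 239. ] [0.63  0.104 0.   ]
stand 0.45 [252.2 267.7] [0.65  0.267 0.   ]
knob 0.49 [255.8 272.2] [0.538 0.337 0.143]
pan_floor 0.65 [298.3 240.6] [0.595 0.139 0.049]
pan_floor 0.46 [351.2 267.1] [0.428 0.111 0.049]
pan_floor 0.33 [254.8 271.7] [0.603 0.294 0.049]
scoop_a 0.94 [255.2 272.6] [0.631 0.273 0.   ]
scoop_a 0.85 [276.3 257.8] [0.627 0.197 0.   ]
scoop_a 0.81 [291.6 239.4] [0.645 0.12  0.   ]
slug_1 0.63 [277.8 256.5] [
[... 317 characters left out ...]
0.222  0.   ]
scoop_a 0.78 [298.7 212.3] [0.626 0.213 0.   ]
scoop_a 0.73 [276.2 202.1] [0.628 0.275 0.   ]
scoop_a 0.71 [335.9 222.8] [0.638 0.118 0.   ]
slug_1 0.56 [336.4 208.1] [0.667 0.13  0.02 ]
slug_1 0.54 [336.3 222.7] [0.633 0.116 0.02 ]
slug_1 0.5 [300.4 212.3] [0.622 0.206 0.02 ]
slug_1 0.45 [306.9 193.8] [0.672 0.211 0.02 ]
tape_roll 0.66 [308.3 192.4] [0.683 0.213 0.   ]
tape_roll 0.55 [165.  254.4] [0.398 0.465 0.   ]
thread_spool 0.69 [429.8 379. ] [ 0.381 -0.227  0.   ]
thread_spool 0.62 [192.8 228.3] [0.483 0.434 0.   ]
glasses_case 0.8 [427.4 378.2] [ 0.381 -0.221  0.   ]
glasses_case 0.57 [335.5 222.8] [0.638 0.119 0.   ]
glasses_case 0.35 [275.1 201.4] [0.628 0.279 0.   ]
```

```bash
python3 - <<'E'
import cv2
for n,(a,b,c,d) in (('top0',(180,400,140,420)),('scene0',(190,350,180,420))):
    i=cv2.imread(f'pics/{n}.png')[a:b,c:d]; print(i.shape)
    s=min(800/i.shape[1],600/i.shape[0]); cv2.imwrite(f'pics/{n}c.png',cv2.resize(i,None,fx=s,fy=s,interpolation=cv2.INTER_CUBIC)); print(s)
E
```

```text
(220, 280, 3)
2.727272727272727
(160, 240, 3)
3.3333333333333335
```

View pics/top0c.png

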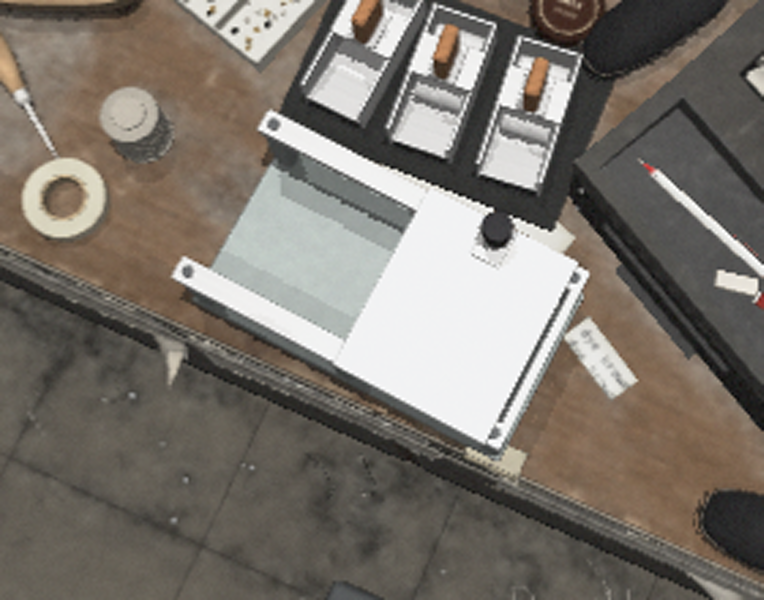

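View pics/scene0c.png

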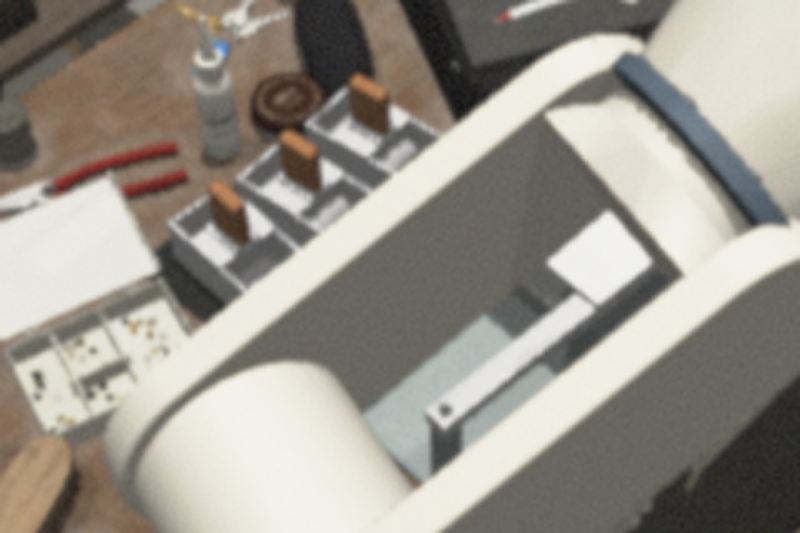

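```bash
python3 - <<'E'
from h import *
np.set_printoptions(precision=4,suppress=True)
im=shot('top')
P=lambda c:(c[0]/2.727+140,c[1]/2.727+180)
B={k:at_z(im,P(c),.110)[:2] for k,c in dict(fp=(273,123),np_=(186,270),fm=(575,278),nm=(496,434)).items()}
C={k:at_z(im,P(c),.117)[:2] for k,c in dict(fp=(427,190),np_=(334,361),fm=(588,270),nm=(489,447)).items()}
print(B,C)
d=(B['fp']-B['fm'])/np.linalg.norm(B['fp']-B['fm']); d2=(B['np_']-B['nm'])/np.linalg.norm(B['np_']-B['nm']); print('ydir',d,d2,np.degrees(np.arctan2(d[1],d[0])),np.degrees(np.arctan2(d2[1],d2[0])))
print('lens',np.linalg.norm(B['fp']-B['fm']),np.linalg.norm(B['np_']-B['nm']),np.linalg.norm(B['fp']-B['np_']), 'cover centre',np.mean(list(C.values()),0), 'bolt centre',np.mean(list(B.values()),0))
k=manip.cut_out(im,'knob')
for q in k[:2]:
    print(q['p'],q['rect'])
print('knobtop',at_z(im,P((497,222)),.155), 'mid',at_z(im,P((497,228)),.143))
# scoop orange handles
hsv=cv2.cvtColor(im['pixels'],cv2.COLOR_RGB2HSV)
m=((hsv[...,0]<20)&(hsv[...,1]>120)&(hsv[...,2]>110)).astype(np.uint8); m[:, :240]=0; m[260:]=0
n,l,s,c=cv2.connectedComponentsWithStats(m)
for i in range(1,n):
    if s[i,4]>25: print('handle',s[i],c[i],at_z(im,c[i],.085))
E
```

```text
{'fp': array([0.5137, 0.304 ]), 'np_': array([0.374 , 0.3143]), 'fm': array([0.4945, 0.0249]), 'nm': array([0.3547, 0.0332])} {'fp': array([0.5115, 0.1632]), 'np_': array([0.3548, 0.173 ]), 'fm': array([0.5033, 0.0177]), 'nm': array([0.3427, 0.034 ])}
ydir [0.0685 0.9977] [0.0684 0.9977] 86.07296242541302 86.07565959944529
lens 0.27980639451104505 0.2817811391339466 0.14003799273647066 cover centre [0.4281 0.097 ] bolt centre [0.4342 0.1691]
0.55 [317.2, 255.9, 329.3, 269.5]
0.23 [278.7, 182.6, 323.9, 239.2]
knobtop [0.5018 0.0973 0.155 ] mid [0.4999 0.0964 0.143 ]
handle [289 126  32  30 135] [305.5778 139.837 ] [0.7745 0.2595 0.085 ]
handle [285 129  25  35 130] [295.1 146.3] [0.7491 0.2755 0.085 ]
handle [269 176  10  14  69] [273.8261 182.3043] [0.6456 0.2835 0.085 ]
handle [299 189   9  14  69] [303.029  195.7536] [0.6429 0.2072 0.085 ]
handle [333 201   8  14  70] [336.3    207.9714] [0.6467 0.1243 0.085 ]
```

>>> drive_tool --pt "0 0 0 -5.5" --pt "0 0 0 -5.5" --pt "-20 -26 0 0" --pt "-24 -32 0 0" --pt "-24 -32 0 0" --pt "-24 -32 0 0" --pt "-24 -32 0 0" --pt "-24 -32 0 0" --fingers 1

```text
t: 1.9
tcp_pos: [0.2891, 0.4071, 0.2315]
tcp_rot: [[-0.998, 0.069, 0.0], [0.069, 0.998, 0.0], [-0.0, 0.0, -1.0]]
wrist_force: [0.8, -0.3, 1.0]
opening: 0.997
grip_force: 0.0
```

>>> drive_tool --pt "-24 -32 0 0" --pt "-24 -32 0 0" --pt "-24 -32 0 0" --pt "-24 -32 0 0" --pt "-24 -32 0 0" --pt "-24 -32 0 0" --pt "-24 -32 0 0" --pt "-24 -32 0 0"

```text
t: 2.7
tcp_pos: [0.4629, 0.1381, 0.2316]
tcp_rot: [[-0.998, 0.07, 0.001], [0.07, 0.998, 0.0], [-0.001, 0.0, -1.0]]
wrist_force: [-0.4, 0.2, -0.2]
opening: 1.001
grip_force: 0.0
```

```bash
python3 - <<'E'
from h import *
np.set_printoptions(precision=4,suppress=True)
o=manip.observe(); print(o['tcp_pos'],o['tcp_rot'])
im=shot('wrist','w0'); print(ray(im,(320,240)))
t=shot('top','top1')
for q in manip.tip_of(im,'knob')[:3]+[None]+manip.tip_of(t,'knob')[:3]: print(q)
k=manip.cut_out(im,'knob')[0]; print(k['p'],k['rect'])
E
```

```text
[0.4629 0.1381 0.2316] [[-0.9976  0.0698  0.0006]
 [ 0.0698  0.9976  0.0003]
 [-0.0006  0.0003 -1.    ]]
(array([0.3869, 0.1432, 0.3741]), array([ 0.2706, -0.0118, -0.9629]))
{'centre': [251.7, 319.5], 'p': 0.71}
None
{'centre': [338.8, 209.1], 'p': 0.67}
{'centre': [311.9, 304.6], 'p': 0.45}
0.82 [228.2, 295.3, 274.2, 351.9]
```

View pics/w0.png

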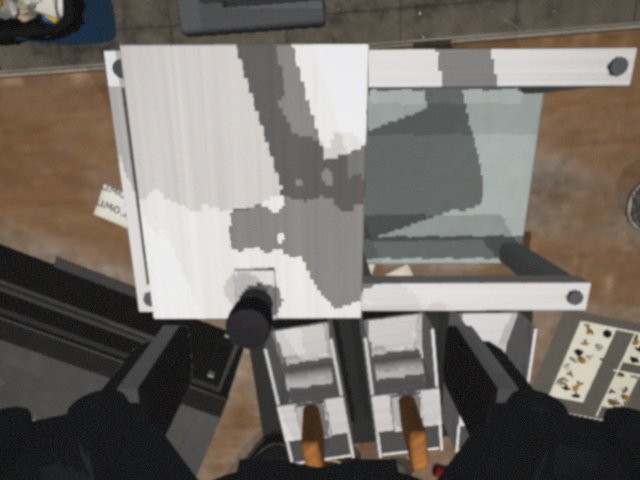

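```bash
python3 - <<'E'
from h import *
np.set_printoptions(precision=4,suppress=True)
im=shot('wrist')
B=[at_z(im,p,.110)[:2] for p in ((575,297),(618,66),(150,298),(118,68))]
C=[at_z(im,p,.117)[:2] for p in ((368,306),(368,44),(154,318),(122,45))]
print(np.array(B),np.array(C)); yd=B[0]-B[2]; print(yd, B[1]-B[3],B[0]-B[1])
print(np.mean(B,0),np.mean(C,0)); print('knob',at_z(im,(251.5,319),.143))
hs=((314,440),(413,437))
for h in hs: print(at_z(im,h,.09))
o=manip.observe(); e=np.array([*at_z(im,(251.5,319),.143)[:2],.124])-o['tcp_pos']; print('tool shift',o['tcp_rot'].T@e*1000)
E
```

```text
[[0.5106 0.3061]
 [0.3705 0.3156]
 [0.4914 0.0271]
 [0.3514 0.035 ]] [[0.5042 0.1695]
 [0.3499 0.1751]
 [0.5027 0.0302]
 [0.3411 0.0424]]
[0.0192 0.279 ] [0.0191 0.2806] [ 0.1401 -0.0095]
[0.431  0.1709] [0.4245 0.1043]
knob [0.4957 0.0986 0.143 ]
[0.6288 0.1252 0.09  ]
[0.6315 0.2033 0.09  ]
tool shift [-36.9099 -39.1095 107.1795]
```

>>> drive_tool --pt "-19 -19 0 0" --pt "-19 -19.5 0 0" --pt "0 0 0 0" --pt "0 0 35 0" --pt "0 0 35 0" --pt "0 0 25 0" --pt "0 0 12 0" --pt "0 0 0 0"

```text
t: 3.8
tcp_pos: [0.4959, 0.0994, 0.1231]
tcp_rot: [[-0.998, 0.069, -0.003], [0.069, 0.998, -0.0], [0.003, -0.001, -1.0]]
wrist_force: [0.1, 0.1, 0.1]
opening: 1.002
grip_force: 0.0
```

>>> drive_tool --pt "0 0 0 0" --pt "0 0 0 0" --pt "0 0 0 0" --pt "0 0 0 0" --pt "0 0 0 0" --pt "0 0 0 0" --pt "0 0 0 0" --pt "0 0 0 0" --fingers -1

```text
t: 4.6
tcp_pos: [0.4979, 0.0985, 0.1252]
tcp_rot: [[-0.998, 0.07, 0.001], [0.07, 0.998, 0.0], [-0.001, 0.0, -1.0]]
wrist_force: [-1.2, -1.8, 6.9]
opening: 0.286
grip_force: 58.4
```

>>> drive_tool --pt "0 0 -5 0" --pt "0 0 -4 0" --pt "0 0 -3 0" --pt "0 0 -1 0" --pt "0 0 0 0" --pt "0 0 0 0"

```text
t: 5.2
tcp_pos: [0.4976, 0.0985, 0.1372]
tcp_rot: [[-0.998, 0.07, 0.001], [0.07, 0.998, -0.0], [-0.001, -0.0, -1.0]]
wrist_force: [5.1, -1.4, -8.0]
opening: 0.287
grip_force: 59.2
```

>>> drive_tool --pt "0 10 0 0" --pt "0 20 0 0" --pt "0 25 0 0" --pt "0 25 0 0" --pt "0 25 0 0" --pt "0 20 0 0" --pt "0 8 0 0" --pt "0 0 0 0"

```text
t: 6.0
tcp_pos: [0.5065, 0.232, 0.1369]
tcp_rot: [[-0.998, 0.069, -0.0], [0.069, 0.998, 0.0], [0.0, 0.0, -1.0]]
wrist_force: [4.6, 1.5, -6.4]
opening: 0.285
grip_force: 59.6
```

>>> drive_tool --pt "0 2 0 0" --pt "0 2 0 0" --pt "0 1 0 0" --pt "0 1 0 0" --pt "0 0 0 0"

```text
t: 6.5
tcp_pos: [0.5065, 0.2334, 0.1366]
tcp_rot: [[-0.998, 0.07, -0.002], [0.07, 0.998, -0.005], [0.001, -0.006, -1.0]]
wrist_force: [5.4, -15.8, -7.4]
opening: 0.285
grip_force: 60.0
```

>>> drive_tool --pt "0 -2 0 0" --pt "0 -2 2 0" --pt "0 0 0 0" --pt "0 0 0 0" --pt "0 0 0 0" --pt "0 0 0 0" --fingers 1

```text
t: 7.1
tcp_pos: [0.5068, 0.2334, 0.1354]
tcp_rot: [[-0.998, 0.07, 0.0], [0.07, 0.998, 0.0], [-0.0, 0.0, -1.0]]
wrist_force: [0.9, 0.3, -0.5]
opening: 0.998
grip_force: 0.0
```

>>> drive_tool --pt "0 0 -30 0" --pt "0 0 -30 0" --pt "0 0 -30 0" --pt "-10 -10 -30 0" --pt "-10 -10 -30 0" --pt "-10 -10 -20 0" --pt "-10 -10 0 0" --pt "0 0 0 0"

```text
t: 7.9
tcp_pos: [0.5446, 0.1895, 0.3049]
tcp_rot: [[-0.997, 0.071, 0.0], [0.071, 0.997, -0.0], [-0.0, -0.0, -1.0]]
wrist_force: [-0.4, 0.9, -0.0]
opening: 1.0
grip_force: 0.0
```

```bash
python3 - <<'E'
from h import *
np.set_printoptions(precision=4,suppress=True)
print(manip.observe()['tcp_pos'])
im=shot('wrist','w1'); t=shot('top','top2')
for n,i in (('w',im),('t',t)):
    for d in manip.tip_of(i,'scoop_a')[:4]: print(n,round(d['p'],2),np.round(d['centre'],1),at_z(i,d['centre'],.004))
    for d in manip.tip_of(i,'slug_1')[:8]: print(n,'slug',round(d['p'],2),np.round(d['centre'],1),at_z(i,d['centre'],.02))
    hsv=cv2.cvtColor(i['pixels'],cv2.COLOR_RGB2HSV)
    m=((hsv[...,0]<20)&(hsv[...,1]>120)&(hsv[...,2]>90)).astype(np.uint8)
    k,l,s,c=cv2.connectedComponentsWithStats(m)
    for j in range(1,k):
        if s[j,4]>40: print(n,'h',s[j],c[j],at_z(i,c[j],.09))
E
```

```text
[0.5446 0.1895 0.3049]
w 0.83 [406.5 266.1] [0.6292 0.2805 0.004 ]
w 0.81 [333.6 264.7] [0.6219 0.2018 0.004 ]
w 0.66 [257.8 279.9] [0.6336 0.1179 0.004 ]
w 0.51 [375.7 169.9] [0.5236 0.2504 0.004 ]
w slug 0.93 [337.8 265.9] [0.618  0.2058 0.02  ]
w slug 0.63 [258.7 277.9] [0.6255 0.1219 0.02  ]
w slug 0.49 [263.8 316.7] [0.6705 0.1224 0.02  ]
w h [478  13  17   6  55] [486.8182  15.6182] [0.406 0.325 0.09 ]
w h [  0  33  21  31 315] [ 7.7683 47.781 ] [ 0.4026 -0.0337  0.09  ]
w h [51 48 10 12 45] [54.8222 53.1333] [0.4085 0.0004 0.09  ]
w h [91 55 17 14 57] [100.1053  59.9474] [0.4155 0.0334 0.09  ]
w h [ 22  72  25  21 238] [34.5714 82.0462] [ 0.4276 -0.0201  0.09  ]
w h [  0  90  51  29 475] [ 23.2947 102.4063] [ 0.4415 -0.0328  0.09  ]
w h [572 175  17  11  60] [579.55   179.7833] [0.533  0.4062 0.09  ]
w h [548 181  14  13  55] [555.8182 186.5818] [0.5372 0.3873 0.09  ]
w h [419 294  16  36 515] [426.7184 311.9146] [0.6432 0.2816 0.09  ]
w h [ 88 297  13   8  75] [ 93.6133 301.16  ] [ 0.6113 -0.0158  0.09  ]
w h [333 298  18  36 487] [341.3963 315.5031] [0.6413 0.2045 0.09  ]
w h [241 308  19  36 490] [249.7245 325.2653] [0.645  0.1206 0.09  ]
w h [374 366  82  45 647] [417.0417 385.4266] [0.7194 0.2725 0.09  ]
w h [361 389  89  31 674] [404.0252 406.4154] [0.7421 0.2598 0.09  ]
t 0.68 [334.2 224.7] [0.6311 0.1199 0.004 ]
t 0.61 [272.6 200.4] [0.627  0.2847 0.004 ]
t slug 0.54 [333.  223.5] [0.628  0.1223 0.02  ]
t slug 0.44 [337.9 208.1] [0.6689 0.127  0.02  ]
t h [333 201   8  14  70] [336.3    207.9714] [0.6451 0.1238 0.09  ]
t h [417 287  17  13  99] [425.0909 292.9091] [ 0.5424 -0.1355  0.09  ]
t h [469 397  21   9 113] [479.6726 400.5575] [ 0.3736 -0.3235  0.09  ]
```

View pics/w1.png

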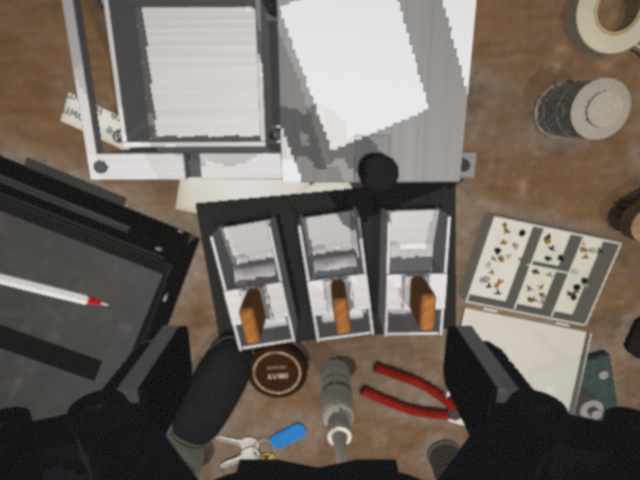

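```bash
python3 - <<'E'
import cv2
i=cv2.imread('pics/w1.png')[200:360,195:460]; cv2.imwrite('pics/w1c.png',cv2.resize(i,None,fx=3,fy=3,interpolation=cv2.INTER_CUBIC))
E
```

```text
(no output)
```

View pics/w1c.png

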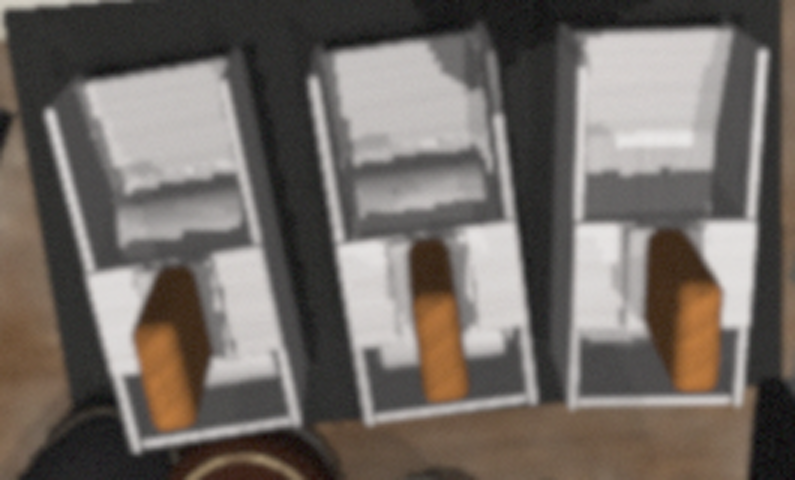

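```bash
python3 - <<'E'
from h import *
np.set_printoptions(precision=4,suppress=True)
im=shot('wrist')
P=lambda c,z:at_z(im,(c[0]/3+195,c[1]/3+200),z)[:2]
D=dict(L=[(135,450),(300,422),(50,110),(135,325),(182,380)],M=[(370,422),(535,403),(313,75),(418,295),(455,345)],R=[(572,404),(742,404),(764,50),(682,285),(700,340)])
for k,(a,b,w,f,h) in D.items():
    a,b,w,h=P(a,.051),P(b,.051),P(w,.051),P(h,.102)
    rear=(a+b)/2; base=b if k=='R' else a
    xd=base-w; xd/=np.linalg.norm(xd); yd=(b-a)/np.linalg.norm(b-a); 
    ang=np.degrees(np.arctan2(xd[1],xd[0])); ang2=np.degrees(np.arctan2(yd[1],yd[0]))
    print(k,'rear',rear,'wid',np.linalg.norm(b-a),'xang',ang,'yang-90',ang2-90,'handle pred',rear-.05*xd,'handle top',h)
E
```

```text
L rear [0.6858 0.1296] wid 0.057685339257453595 xang 5.7054733012143375 yang-90 6.683454063105685 handle pred [0.636  0.1246] handle top [0.6386 0.1297]
M rear [0.6824 0.2101] wid 0.05634227352428887 xang 4.430953884910524 yang-90 3.350526017718636 handle pred [0.6326 0.2062] handle top [0.6329 0.2102]
R rear [0.684  0.2794] wid 0.05752642332415625 xang -2.390819885212712 yang-90 -3.9394592020339587 handle pred [0.634  0.2815] handle top [0.6363 0.2812]
```

>>> drive_tool --pt "-30 -20 0 0" --pt "-30 -20 0 0" --pt "-30 -18.5 0 -5" --pt "-6 0 0 -5" --pt "0 0 40 0" --pt "0 0 50 0" --pt "0 0 50 0" --pt "0 0 25 0"

```text
t: 9.05
tcp_pos: [0.6328, 0.1258, 0.1355]
tcp_rot: [[-0.994, -0.105, -0.006], [-0.105, 0.994, -0.001], [0.006, -0.0, -1.0]]
wrist_force: [0.1, -0.4, -1.0]
opening: 1.004
grip_force: 0.0
```

```bash
python3 - <<'E'
from h import *
np.set_printoptions(precision=4,suppress=True)
im=shot('wrist','w2'); o=manip.observe(); print(o['tcp_pos'],o['tcp_rot'],o['joint_pos'])
hsv=cv2.cvtColor(im['pixels'],cv2.COLOR_RGB2HSV)
m=((hsv[...,0]<20)&(hsv[...,1]>120)&(hsv[...,2]>60)).astype(np.uint8)
k,l,s,c=cv2.connectedComponentsWithStats(m)
for j in range(1,k):
    if s[j,4]>300: print('h',s[j],c[j],at_z(im,c[j],.102), cv2.minAreaRect(cv2.findNonZero((l==j).astype(np.uint8))))
E
```

```text
[0.6314 0.1256 0.1327] [[-0.9944 -0.1049 -0.0095]
 [-0.1049  0.9945 -0.0018]
 [ 0.0096 -0.0008 -1.    ]] [ 0.1939  0.4877  1.6648  0.0001  0.9988 -1.482 ]
h [ 293  248   29   97 2506] [307.1999 297.9326] [0.6328 0.1215 0.102 ] ((307.0, 296.0), (96.0, 28.0), 90.0)
h [ 445  257   61   89 3572] [474.7427 298.9415] [0.6256 0.1949 0.102 ] ((474.62103271484375, 300.19317626953125), (59.13839340209961, 82.5761947631836), 8.53076457977295)
h [ 575  275   65  100 4496] [611.8634 321.2845] [0.6297 0.2578 0.102 ] ((607.0, 324.5), (99.0, 64.0), 90.0)
h [ 272  366   70   60 2599] [306.611  395.0654] [0.6822 0.1261 0.102 ] ((306.5, 395.5), (59.0, 69.0), 90.0)
h [428 434  29  30 434] [441.6659 448.9631] [0.7058 0.1952 0.102 ] ((439.34613037109375, 448.2307434082031), (33.55936050415039, 15.531603813171387), 33.690067291259766)
```

View pics/w2.png

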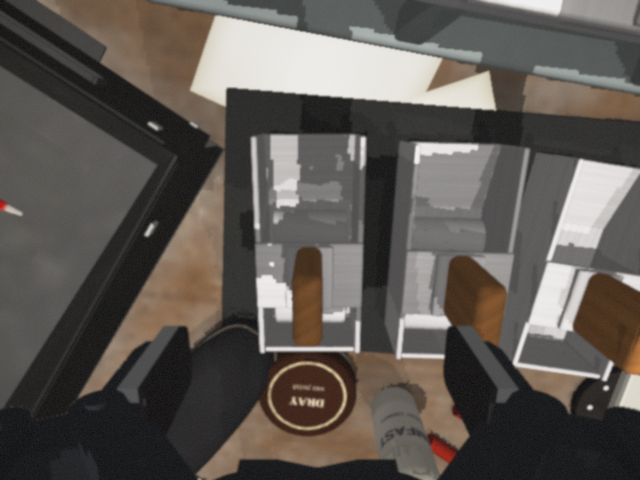

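>>> drive_tool --pt "0 -4 0 0" --pt "0 0 0 0" --pt "0 0 0 0"

```text
t: 9.4
tcp_pos: [0.6375, 0.1222, 0.1426]
tcp_rot: [[-0.995, -0.104, 0.004], [-0.104, 0.995, 0.001], [-0.004, 0.0, -1.0]]
wrist_force: [-0.1, 1.5, -0.8]
opening: 1.0
grip_force: 0.0
```

>>> drive_tool --pt "0 0 25 0" --pt "0 0 25 0" --pt "0 0 14 0" --pt "0 0 0 0" --pt "0 0 0 0"

```text
t: 9.9
tcp_pos: [0.6367, 0.1222, 0.0774]
tcp_rot: [[-0.995, -0.105, 0.001], [-0.105, 0.995, 0.0], [-0.001, 0.0, -1.0]]
wrist_force: [1.0, 0.1, 0.9]
opening: 0.995
grip_force: 0.0
```

>>> drive_tool --pt "0 0 0 0" --pt "0 0 0 0" --pt "0 0 0 0" --pt "0 0 0 0" --pt "0 0 0 0" --pt "0 0 0 0" --pt "0 0 0 0" --pt "0 0 0 0" --fingers -1

```text
t: 10.7
tcp_pos: [0.6361, 0.1218, 0.0766]
tcp_rot: [[-0.995, -0.105, 0.0], [-0.105, 0.995, -0.0], [-0.0, -0.0, -1.0]]
wrist_force: [-0.3, -3.2, 4.4]
opening: 0.15
grip_force: 59.6
```

>>> drive_tool --pt "0 0 -8 0" --pt "0 0 -12 0" --pt "0 0 -20 0" --pt "0 0 -25 0" --pt "0 0 -25 0" --pt "0 0 -25 0" --pt "0 0 -15 0" --pt "0 0 0 0"

```text
t: 11.5
tcp_pos: [0.6372, 0.1224, 0.2088]
tcp_rot: [[-0.995, -0.105, 0.004], [-0.105, 0.995, 0.001], [-0.004, 0.0, -1.0]]
wrist_force: [0.5, 0.4, -6.4]
opening: 0.152
grip_force: 58.9
```

```bash
python3 - <<'E'
from h import *
np.set_printoptions(precision=4,suppress=True)
o=manip.observe(); print(o['tcp_pos'],o['wrist_force'],o['torque'],o['opening'])
shot('wrist','w3');shot('scene','s3')
E
```

```text
[0.6372 0.1224 0.2088] [ 0.5496  0.4284 -6.3625] [0.0571 0.0023 0.0281] 0.151521261859461
```

View pics/w3.png

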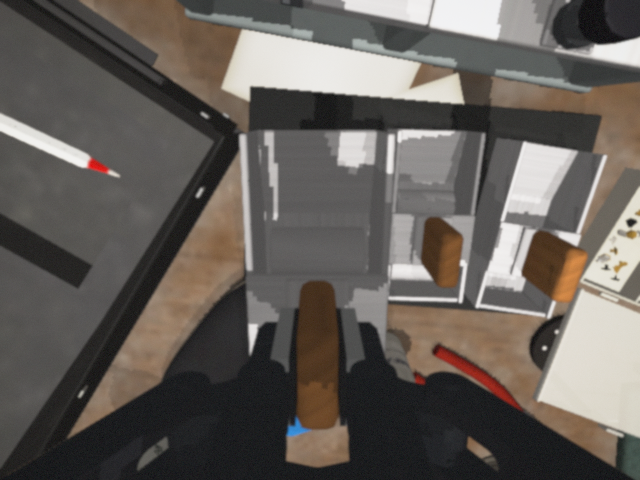

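>>> drive_tool --pt "0 0 0 3" --pt "0 0 0 4" --pt "0 0 0 3" --pt "4 0 0 0" --pt "10 -2 0 0" --pt "16 -4 0 0" --pt "20 -5 0 0" --pt "20 -5 0 0"

```text
t: 12.4
tcp_pos: [0.5631, 0.1107, 0.2055]
tcp_rot: [[-0.998, 0.068, -0.002], [0.068, 0.998, -0.0], [0.002, -0.0, -1.0]]
wrist_force: [-0.5, 0.1, -5.4]
opening: 0.156
grip_force: 58.9
```

>>> drive_tool --pt "20 -5 0 0" --pt "20 -5 0 0" --pt "20 -4.7 0 0" --pt "18 -4 0 0" --pt "15 0 0 0" --pt "12 0 0 0" --pt "7 0 0 0" --pt "2.6 0 0 0"

```text
t: 13.2
tcp_pos: [0.4489, 0.1005, 0.2064]
tcp_rot: [[-0.998, 0.069, 0.0], [0.069, 0.998, 0.0], [-0.0, 0.0, -1.0]]
wrist_force: [-0.3, 0.1, -7.7]
opening: 0.152
grip_force: 58.9
```

>>> drive_tool --pt "0 0 0 0" --pt "0 0 8 0" --pt "0 0 7 0" --pt "0 0 0 0" --pt "0 0 0 0"

```text
t: 13.7
tcp_pos: [0.4493, 0.1002, 0.1908]
tcp_rot: [[-0.998, 0.07, -0.001], [0.07, 0.998, -0.0], [0.001, -0.0, -1.0]]
wrist_force: [0.7, -0.4, -6.3]
opening: 0.15
grip_force: 58.9
```

>>> drive_tool --pt "0 0 5 0" --pt "0 0 3 0" --pt "0 0 2 0" --pt "0 0 0 0"

```text
t: 14.1
tcp_pos: [0.4493, 0.1002, 0.1824]
tcp_rot: [[-0.998, 0.07, -0.0], [0.07, 0.998, -0.0], [0.0, -0.0, -1.0]]
wrist_force: [-7.3, -1.2, 11.2]
opening: 0.149
grip_force: 61.4
```

>>> drive_tool --pt "3 0 2 0" --pt "3 0 3 0" --pt "2 0 2 0" --pt "0 0 0 0"

```text
t: 14.5
tcp_pos: [0.4414, 0.1009, 0.1767]
tcp_rot: [[-0.998, 0.07, 0.001], [0.07, 0.998, 0.0], [-0.001, 0.0, -1.0]]
wrist_force: [-14.2, -3.1, 28.4]
opening: 0.155
grip_force: 66.6
```

```bash
python3 - <<'E'
from h import *
o=manip.observe(); print(o['tcp_pos'],o['wrist_force'],o['torque'])
a=shot('wrist')['pixels'];b=shot('scene')['pixels']
b=cv2.resize(b[200:350,230:430],(640,480),interpolation=cv2.INTER_CUBIC)
cv2.imwrite('pics/p1.png',cv2.resize(np.hstack([a,b]),(800,300))[:,:,::-1])
E
```

```text
[0.4414221  0.10089059 0.17672916] [-14.20068172  -3.06985219  28.44013158] [-0.59523345  1.65065253 -0.0861831 ]
```

View pics/p1.png

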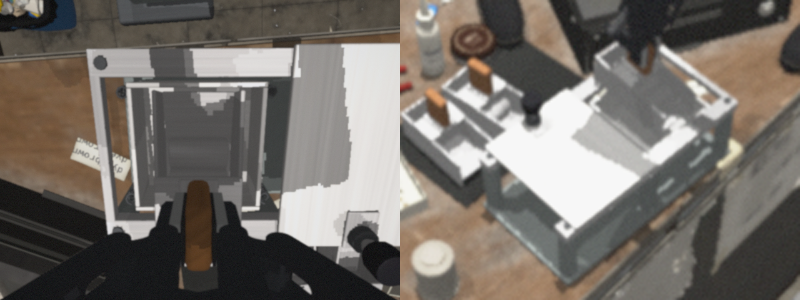

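>>> drive_tool --pt "5 0 3 0" --pt "5 0 3 0" --pt "2 0 2 0" --pt "0 0 0 0"

```text
t: 15.0
tcp_pos: [0.4296, 0.1017, 0.1677]
tcp_rot: [[-0.998, 0.07, 0.001], [0.07, 0.998, 0.0], [-0.001, 0.0, -1.0]]
wrist_force: [-9.2, -2.0, 16.4]
opening: 0.152
grip_force: 67.7
```

>>> drive_tool --pt "4 0 3 0" --pt "3 0 3 0" --pt "0 0 0 0"

```text
t: 15.3
tcp_pos: [0.4226, 0.1022, 0.1613]
tcp_rot: [[-0.998, 0.07, 0.001], [0.07, 0.998, 0.0], [-0.001, 0.0, -1.0]]
wrist_force: [-6.2, -1.5, 10.0]
opening: 0.149
grip_force: 68.7
```

```bash
python3 - <<'E'
from h import *
o=manip.observe(); print(o['tcp_pos'],o['wrist_force'],o['torque'])
a=shot('wrist')['pixels'];b=shot('scene')['pixels']
b=cv2.resize(b[190:270,320:427],(640,480),interpolation=cv2.INTER_CUBIC)
cv2.imwrite('pics/p2.png',cv2.resize(np.hstack([a,b]),(800,300))[:,:,::-1])
E
```

```text
[0.4225995  0.10221275 0.16132331] [-6.1838146  -1.51854997  9.99787053] [-0.39039839  0.44792783 -0.07286845]
```

View pics/p2.png

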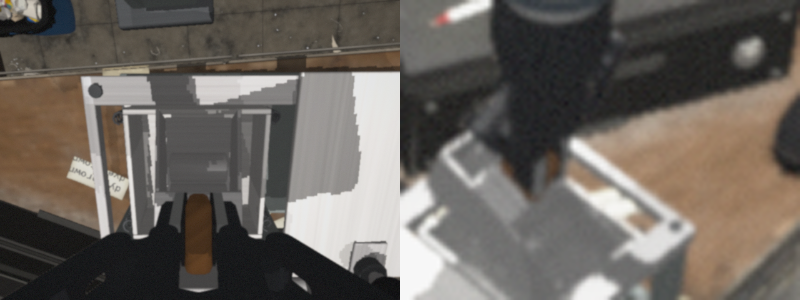

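>>> drive_tool --pt "0 0 2 0" --pt "0 0 1.5 0" --pt "0 0 0 0" --pt "0 0 0 0" --pt "0 0 0 0"

```text
t: 15.9
tcp_pos: [0.4205, 0.1023, 0.1583]
tcp_rot: [[-0.998, 0.07, -0.004], [0.07, 0.998, 0.0], [0.004, -0.0, -1.0]]
wrist_force: [-18.7, -0.8, 27.2]
opening: 0.15
grip_force: 73.1
```

```bash
python3 - <<'E'
from h import *
o=manip.observe(); print(o['tcp_pos'],o['wrist_force'],o['torque'])
a=shot('wrist')['pixels'];b=shot('top')['pixels']
b=cv2.resize(b[210:330,250:410],(640,480),interpolation=cv2.INTER_CUBIC)
cv2.imwrite('pics/p3.png',cv2.resize(np.hstack([a,b]),(800,300))[:,:,::-1])
E
```

```text
[0.4205427  0.10225637 0.15825782] [-18.69061427  -0.77670703  27.20132861] [-0.06594802  2.39007991 -0.03114554]
```

View pics/p3.png

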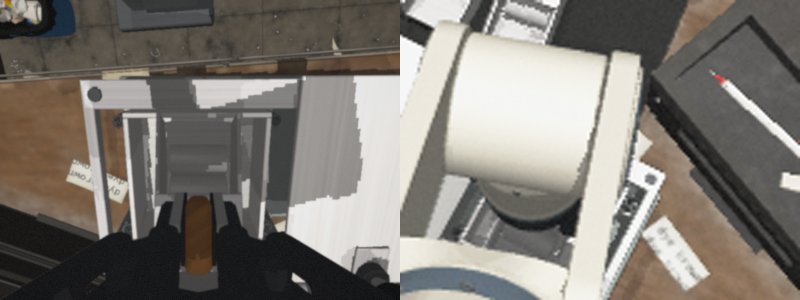

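>>> drive_tool --pt "0 0 -9 0" --pt "0 0 -9 0" --pt "-10 0 0 0" --pt "-13 0 0 0" --pt "0 0 0 0" --pt "0 0 3 0" --pt "0 0 2 0" --pt "0 0 0 0"

```text
t: 16.8
tcp_pos: [0.4446, 0.1004, 0.169]
tcp_rot: [[-0.998, 0.07, -0.002], [0.07, 0.998, -0.0], [0.002, -0.0, -1.0]]
wrist_force: [-1.2, -0.3, -4.8]
opening: 0.153
grip_force: 68.0
```

>>> drive_tool --pt "4.3 0 2.6 0" --pt "4.3 0 2.6 0" --pt "4.3 0 3.1 0" --pt "4.4 0 3.1 0" --pt "0 0 0 0"

```text
t: 17.3
tcp_pos: [0.4287, 0.1021, 0.1592]
tcp_rot: [[-0.998, 0.069, 0.003], [0.069, 0.998, 0.001], [-0.003, 0.001, -1.0]]
wrist_force: [-0.4, 0.0, 1.8]
opening: 0.153
grip_force: 70.5
```

>>> drive_tool --pt "4.3 0 3.8 0" --pt "4.3 0 3.8 0" --pt "0 0 0 0" --pt "0 0 0 0"

```text
t: 17.7
tcp_pos: [0.4197, 0.1026, 0.1513]
tcp_rot: [[-0.998, 0.07, 0.001], [0.07, 0.998, 0.0], [-0.001, 0.001, -1.0]]
wrist_force: [-1.7, 1.2, 5.5]
opening: 0.151
grip_force: 73.2
```

```bash
cat > ov.py <<'E'
from h import *
# fit tilt: overlay predicted scoop wireframe brightness? here: print projections
def pts(tcp,R,th,H=.0913,gx=.012):
    L=[]
    for x,z in ((-.062,.047),(-.062,.017),(.062,.047)):
        for y in (-.0295,.0295):
            dx,dz=x-gx,z-H; c,s=np.cos(th),np.sin(th)
            X=dx*c-dz*s; Z=dx*s+dz*c
            L.append(tcp+R@np.array([-X,y,-Z-.0187]))
    return np.array(L)
E
python3 - <<'E'
from ov import *
np.set_printoptions(precision=0,suppress=True)
o=manip.observe(); print(np.round(o['tcp_pos'],4),np.round(o['wrist_force'],1),np.round(o['torque'],2))
im=shot('wrist','w5')
for t in (20,25,30,35,40,45): print(t,proj(im,pts(o['tcp_pos'],o['tcp_rot'],np.radians(t))).ravel())
cv2.imwrite('pics/w5c.png',im['pixels'][120:440,160:480,::-1])
E
```

```text
[0. 0. 0.] [-2.  1.  6.] [ 0. -0.  0.]
20 [250. 170. 385. 170. 259. 184. 376. 184. 248. 461. 388. 461.]
25 [252. 182. 383. 182. 261. 199. 374. 199. 246. 475. 390. 475.]
30 [254. 195. 381. 195. 262. 215. 373. 215. 244. 489. 392. 489.]
35 [255. 208. 380. 208. 263. 230. 372. 230. 241. 504. 394. 504.]
40 [257. 221. 378. 221. 264. 245. 371. 245. 239. 518. 397. 518.]
45 [258. 234. 377. 234. 264. 261. 370. 261. 236. 532. 400. 532.]
```

View pics/w5c.png

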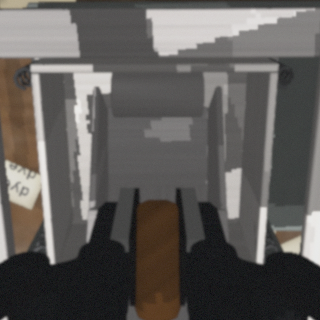

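>>> drive_tool --pt "0 0 -8 0" --pt "-4 0 -8 0" --pt "-8 0 -4 0" --pt "-8 0 0 0" --pt "0 0 0 0" --pt "0 0 0 0" --pt "0 0 0 0"

```text
t: 18.45
tcp_pos: [0.439, 0.1008, 0.1703]
tcp_rot: [[-0.998, 0.07, -0.001], [0.07, 0.998, -0.0], [0.001, -0.0, -1.0]]
wrist_force: [0.2, -0.2, -1.8]
opening: 0.15
grip_force: 72.0
```

```bash
python3 - <<'E'
from ov import *
o=manip.observe(); print(np.round(o['tcp_pos'],4),np.round(o['wrist_force'],1),np.round(o['torque'],2))
im=shot('wrist','w6')
for d in manip.tip_of(im,'slug_1')[:8]: print('slug',round(d['p'],2),np.round(d['centre'],1),np.round(at_z(im,d['centre'],.061),3))
for d in manip.cut_out(im,'slug_1')[:8]: print('cut',round(d['p'],2),np.round(d['rect']),d['pixels'].sum())
E
```

```text
[0.439  0.1008 0.1703] [ 0.2 -0.2 -1.8] [0.04 0.05 0.03]
slug 0.96 [321.9 216.6] [0.419 0.105 0.061]
slug 0.55 [318.1 166.5] [0.39  0.105 0.061]
slug 0.45 [460.7 434.1] [0.581 0.191 0.061]
cut 0.94 [276. 146. 364. 192.] 3794
cut 0.79 [282. 195. 358. 227.] 2247
cut 0.62 [246. 205. 388. 466.] 19765
```

>>> drive_tool --pt "0 0 -15 0" --pt "0 0 -25 0" --pt "0 0 -20 0" --pt "-20 4 0 0" --pt "-30 5.5 0 0" --pt "-30 5 0 -3" --pt "-29 5 0 -4" --pt "-20 3 0 -3"

```text
t: 19.4
tcp_pos: [0.5709, 0.1186, 0.2306]
tcp_rot: [[-0.994, -0.107, 0.0], [-0.107, 0.994, 0.0], [-0.0, -0.0, -1.0]]
wrist_force: [-0.1, -0.2, -2.2]
opening: 0.152
grip_force: 72.2
```

>>> drive_tool --pt "0 0 0 0" --pt "0 0 0 0" --pt "0 0 0 0"

```text
t: 19.7
tcp_pos: [0.5681, 0.1183, 0.2305]
tcp_rot: [[-0.995, -0.104, -0.001], [-0.104, 0.995, -0.0], [0.001, -0.0, -1.0]]
wrist_force: [-0.5, -0.6, -0.5]
opening: 0.151
grip_force: 72.1
```

```bash
cat >> h.py <<'E'
def handles(im,z=.102,amin=250):
    hsv=cv2.cvtColor(im['pixels'],cv2.COLOR_RGB2HSV)
    m=((hsv[...,0]<20)&(hsv[...,1]>120)&(hsv[...,2]>60)).astype(np.uint8)
    k,l,s,c=cv2.connectedComponentsWithStats(m)
    for j in range(1,k):
        if s[j,4]>amin: print('h',s[j],np.round(c[j]),np.round(at_z(im,c[j],z)[:2],4))
E
python3 - <<'E'
from ov import *
o=manip.observe(); print(np.round(o['tcp_pos'],4),np.round(o['tcp_rot'][:,0],3),np.round(o['wrist_force'],1),np.round(o['torque'],2))
im=shot('wrist','w7'); handles(im,.09)
for d in manip.tip_of(im,'scoop_a')[:4]: print(round(d['p'],2),np.round(d['centre'],1),at_z(im,d['centre'],.004))
E
```

```text
[0.5681 0.1183 0.2305] [-0.995 -0.104  0.001] [-0.5 -0.6 -0.5] [-0.02  0.04 -0.01]
h [ 10   0  86  31 917] [54. 11.] [ 0.4493 -0.0484]
h [ 407  299   31   68 1500] [422. 334.] [0.6335 0.2018]
h [ 496  310   51   70 2159] [521. 345.] [0.6352 0.275 ]
h [ 296  321   44  120 4495] [317. 383.] [0.683  0.1306]
0.88 [403.3 279.3] [0.62394816 0.20301876 0.004     ]
0.77 [314.8 350.9] [0.705212   0.13036383 0.004     ]
0.74 [484.9 292.1] [0.62858081 0.27947443 0.004     ]
```

>>> drive_tool --pt "0 -4 15 0" --pt "0 0 30 0" --pt "0 0 35 0" --pt "0 0 30 0" --pt "0 0 14 0" --pt "0 0 3 0" --pt "0 0 0 0" --pt "0 0 0 0"

```text
t: 20.6
tcp_pos: [0.5708, 0.1146, 0.1053]
tcp_rot: [[-0.995, -0.104, 0.002], [-0.104, 0.995, 0.0], [-0.002, 0.0, -1.0]]
wrist_force: [0.9, 0.1, -1.7]
opening: 0.154
grip_force: 72.2
```

>>> drive_tool --pt "0 0 2 0" --pt "0 0 2 0" --pt "0 0 0 0" --pt "0 0 0 0"

```text
t: 21.0
tcp_pos: [0.5697, 0.1144, 0.0999]
tcp_rot: [[-0.995, -0.105, 0.0], [-0.105, 0.995, 0.0], [-0.0, -0.0, -1.0]]
wrist_force: [-0.4, -0.3, -1.7]
opening: 0.151
grip_force: 72.2
```

>>> drive_tool --pt "0 0 2 0" --pt "0 0 2 0" --pt "0 0 2 0" --pt "0 0 0 0" --pt "0 0 0 0"

```text
t: 21.5
tcp_pos: [0.5706, 0.1146, 0.0954]
tcp_rot: [[-0.995, -0.104, 0.002], [-0.104, 0.995, 0.0], [-0.002, 0.0, -1.0]]
wrist_force: [-2.7, -0.9, 14.0]
opening: 0.153
grip_force: 74.8
```

>>> drive_tool --pt "-6 0 0.6 0" --pt "-6 0 0.7 0" --pt "-6 0 1.3 0" --pt "-6 0 1.3 0" --pt "-6 0 1.9 0" --pt "-6 0 1.9 0" --pt "0 0 0 0"

```text
t: 22.2
tcp_pos: [0.6056, 0.1182, 0.0861]
tcp_rot: [[-0.995, -0.104, -0.001], [-0.104, 0.995, -0.0], [0.001, -0.0, -1.0]]
wrist_force: [-2.4, -0.2, 5.1]
opening: 0.151
grip_force: 71.7
```

>>> drive_tool --pt "-5.6 0 2 0" --pt "-5.6 0 2 0" --pt "-5.3 0 2.5 0" --pt "-5.3 0 2.5 0" --pt "-5 0 2 0" --pt "0 0 0 0"

```text
t: 22.8
tcp_pos: [0.6329, 0.1211, 0.0747]
tcp_rot: [[-0.995, -0.104, 0.001], [-0.104, 0.995, 0.0], [-0.001, 0.0, -1.0]]
wrist_force: [-1.1, -0.2, 2.2]
opening: 0.151
grip_force: 71.2
```

```bash
python3 - <<'E'
from ov import *
np.set_printoptions(precision=0,suppress=True)
o=manip.observe(); print(np.round(o['tcp_pos']*1000,1),np.round(o['wrist_force'],1),np.round(o['torque'],2))
im=shot('wrist','w8')
for t in (0,5,10,15,20,25,30,35): print(t,proj(im,pts(o['tcp_pos'],o['tcp_rot'],np.radians(t),H=.088)).ravel())
cv2.imwrite('pics/w8c.png',im['pixels'][120:440,160:480,::-1])
E
```

```text
[633. 121.  75.] [-1. -0.  2.] [-0.  1. -0.]
0 [236. 124. 398. 124. 249. 123. 385. 123. 251. 411. 383. 411.]
5 [240. 134. 394. 134. 251. 138. 382. 138. 250. 424. 384. 424.]
10 [243. 145. 391. 145. 254. 153. 380. 153. 249. 438. 385. 438.]
15 [246. 156. 388. 156. 256. 168. 378. 168. 247. 451. 387. 451.]
20 [248. 168. 386. 168. 258. 183. 376. 183. 246. 465. 388. 465.]
25 [250. 180. 384. 180. 259. 198. 375. 198. 244. 478. 390. 478.]
30 [252. 192. 382. 192. 261. 213. 373. 213. 242. 492. 393. 492.]
35 [254. 205. 380. 205. 262. 228. 372. 228. 239. 506. 395. 506.]
```

View pics/w8c.png

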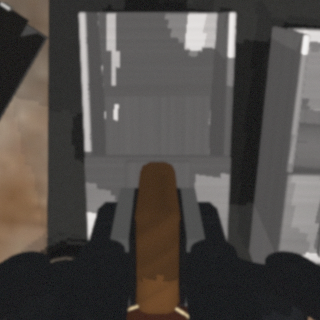

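>>> drive_tool --pt "-3 0 2 0" --pt "0 0 1 0" --pt "0 0 0 0"

```text
t: 23.15
tcp_pos: [0.6359, 0.1214, 0.0726]
tcp_rot: [[-0.995, -0.105, 0.002], [-0.105, 0.995, 0.0], [-0.002, 0.0, -1.0]]
wrist_force: [-0.9, -0.8, 4.6]
opening: 0.149
grip_force: 71.8
```

>>> drive_tool --pt "0 0 0 0" --pt "0 0 0 0" --pt "0 0 0 0" --pt "0 0 0 0" --pt "0 0 -10 0" --pt "0 0 -20 0" --pt "0 0 -25 0" --pt "0 0 -10 0" --fingers 1

```text
t: 23.95
tcp_pos: [0.6365, 0.1216, 0.14]
tcp_rot: [[-0.995, -0.105, 0.004], [-0.105, 0.995, 0.001], [-0.004, 0.0, -1.0]]
wrist_force: [0.8, 0.5, 0.8]
opening: 1.001
grip_force: 0.0
```

>>> drive_tool --pt "-2 25 0 0" --pt "-2 30 0 0" --pt "-2 27 0 2" --pt "0 0 0 0" --pt "0 0 0 0" --pt "0 0 0 0"

```text
t: 24.55
tcp_pos: [0.6324, 0.2027, 0.1369]
tcp_rot: [[-0.998, -0.07, -0.0], [-0.07, 0.998, -0.0], [0.0, -0.0, -1.0]]
wrist_force: [-0.4, 0.0, -0.3]
opening: 1.001
grip_force: 0.0
```

```bash
python3 - <<'E'
from ov import *
o=manip.observe(); print(np.round(o['tcp_pos'],4),np.round(o['tcp_rot'][:,0],3),np.round(o['wrist_force'],1))
im=shot('wrist','w9'); handles(im,.102)
for d in manip.cut_out(im,'scoop_a')[:4]:
    m=d['pixels']; print(round(d['p'],2),np.round(d['rect']),m.sum(), cv2.minAreaRect(cv2.findNonZero(m.astype(np.uint8))))
for d in manip.cut_out(im,'slug_a' if 0 else 'slug_1')[:4]: print('s',round(d['p'],2),np.round(d['rect']))
E
```

```text
[0.6324 0.2027 0.1369] [-0.998 -0.07   0.   ] [-0.4  0.  -0.3]
h [ 117  235   66   97 4511] [150. 283.] [0.6307 0.129 ]
h [ 306  242   29   97 2517] [320. 291.] [0.6295 0.2036]
h [ 440  255   65   88 3681] [472. 297.] [0.6275 0.2711]
h [ 179  357   56   60 1793] [210. 389.] [0.683  0.1551]
h [ 356  389  103   72 1714] [408. 422.] [0.6948 0.2513]
h [ 331  422  111   58 1537] [381. 453.] [0.7144 0.2405]
0.88 [262. 128. 376. 351.] 20430 ((319.0, 236.5), (219.0, 114.0), 90.0)
0.85 [379. 135. 540. 356.] 25436 ((453.7471618652344, 250.0150909423828), (131.70486450195312, 224.7091522216797), 10.619654655456543)
0.81 [ 94. 121. 243. 342.] 26933 ((171.29046630859375, 229.7836456298828), (226.4583740234375, 133.48280334472656), 84.74620056152344)
s 0.88 [287. 304. 354. 318.]
s 0.63 [285. 199. 356. 235.]
```

>>> drive_tool --pt "-1 1 20 0" --pt "0 0 25 0" --pt "0 0 15 0" --pt "0 0 0 0" --pt "0 0 0 0"

```text
t: 25.2
tcp_pos: [0.6336, 0.2043, 0.0773]
tcp_rot: [[-0.998, -0.069, -0.0], [-0.069, 0.998, -0.0], [0.0, -0.0, -1.0]]
wrist_force: [1.1, -0.8, 0.3]
opening: 0.993
grip_force: 0.0
```

>>> drive_tool --pt "0 0 0 0" --pt "0 0 0 0" --pt "0 0 0 0" --pt "0 0 0 0" --pt "0 0 0 0" --pt "0 0 0 0" --pt "0 0 0 0" --pt "0 0 0 0" --fingers -1

```text
t: 26.0
tcp_pos: [0.6335, 0.2044, 0.0774]
tcp_rot: [[-0.998, -0.07, 0.0], [-0.07, 0.998, -0.0], [-0.0, -0.0, -1.0]]
wrist_force: [-1.1, -2.8, 5.2]
opening: 0.151
grip_force: 59.5
```

>>> drive_tool --pt "0 0 -8 0" --pt "0 0 -12 0" --pt "0 0 -20 0" --pt "0 0 -25 0" --pt "0 0 -25 0" --pt "0 0 -25 0" --pt "0 0 -15 0" --pt "0 0 0 0"

```text
t: 26.8
tcp_pos: [0.6346, 0.2051, 0.2097]
tcp_rot: [[-0.998, -0.07, 0.004], [-0.07, 0.998, 0.001], [-0.004, 0.001, -1.0]]
wrist_force: [0.5, -0.1, -5.9]
opening: 0.152
grip_force: 58.9
```

>>> drive_tool --pt "0 0 0 0" --pt "0 0 0 0" --pt "0 0 0 0"

```text
t: 27.1
tcp_pos: [0.6327, 0.2043, 0.2055]
tcp_rot: [[-0.998, -0.07, -0.002], [-0.07, 0.998, -0.001], [0.002, -0.001, -1.0]]
wrist_force: [0.7, -0.0, -6.0]
opening: 0.149
grip_force: 58.8
```

>>> drive_tool --pt "0 -5 0 2" --pt "0 -12 0 3" --pt "0 -20 0 3" --pt "0 -25 0 0" --pt "4 -25 0 0" --pt "10 -16 0 0" --pt "16 -9 0 0" --pt "20 -4 0 0"

```text
t: 27.9
tcp_pos: [0.578, 0.0899, 0.2069]
tcp_rot: [[-0.997, 0.073, 0.0], [0.073, 0.997, -0.001], [-0.0, -0.001, -1.0]]
wrist_force: [0.0, 0.7, -6.7]
opening: 0.149
grip_force: 59.0
```

>>> drive_tool --pt "20 0 0 0" --pt "20 0 0 0" --pt "18 0 0 0" --pt "15 0 0 0" --pt "11 0 0 0" --pt "6 0 0 0" --pt "2 0 0 0" --pt "0 0 0 0"

```text
t: 28.7
tcp_pos: [0.487, 0.0987, 0.2072]
tcp_rot: [[-0.998, 0.07, 0.001], [0.07, 0.998, 0.0], [-0.001, 0.0, -1.0]]
wrist_force: [-1.0, 0.0, -5.1]
opening: 0.154
grip_force: 58.9
```

>>> drive_tool --pt "0 0 6 0" --pt "0 0 6 0" --pt "0 0 0 0" --pt "0 0 0 0"

```text
t: 29.1
tcp_pos: [0.4866, 0.0986, 0.1946]
tcp_rot: [[-0.998, 0.07, -0.001], [0.07, 0.998, -0.0], [0.001, -0.0, -1.0]]
wrist_force: [-0.1, -0.6, -6.7]
opening: 0.152
grip_force: 59.0
```

```bash
python3 - <<'E'
from ov import *
o=manip.observe(); p=o['tcp_pos'];R=np.array([[.9977,.0685],[-.0685,.9977]])
print(np.round(p,4),np.round(o['tcp_rot'][:,0],3),np.round(o['wrist_force'],1),'stand',(p[:2]-[.4278,.102])@R)
im=shot('wrist','w10')
for d in manip.cut_out(im,'slug_1')[:7]:
    r=d['rect']; c=((r[0]+r[2])/2,(r[1]+r[3])/2); print('s',round(d['p'],2),np.round(r),'stand',np.round((at_z(im,c,.065)[:2]-[.4278,.102])@R,4),cv2.minAreaRect(cv2.findNonZero(d['pixels'].astype(np.uint8)))[1:])
E
```

```text
[0.4866 0.0986 0.1946] [-0.998  0.07   0.001] [-0.1 -0.6 -6.7] stand [0.05888676 0.00066453]
s 0.91 [282. 114. 356. 126.] stand [-0.016   0.0017] ((16.0, 74.0), 90.0)
s 0.84 [528. 372. 573. 390.] stand [0.1649 0.1689] ((10.948832511901855, 40.090213775634766), 87.61405944824219)
s 0.78 [273.  46. 360.  98.] stand [-0.0425  0.0002] ((48.022891998291016, 85.27967071533203), 89.21517944335938)
s 0.78 [270. 268. 359. 270.] stand [ 0.0787 -0.0013] ((86.99998474121094, 2.999999523162842), 0.0)
s 0.7 [280.  94. 351. 100.] stand [-0.0289 -0.0004] ((69.0, 2.0), 0.0)
s 0.56 [271. 213. 366. 263.] stand [0.0576 0.0015] ((95.0, 50.0), 0.0)
s 0.54 [504. 307. 617. 462.] stand [0.1683 0.1765] ((166.95831298828125, 109.93177795410156), 31.26373291015625)
```

View pics/w10.png

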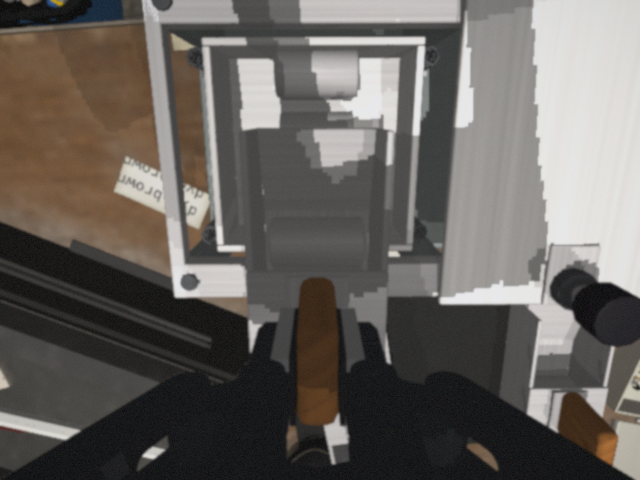

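>>> drive_tool --pt "4 0 3 0" --pt "0 0 5 0" --pt "0 0 3 0" --pt "0 0 2.5 0" --pt "0 0 0 0"

```text
t: 29.7
tcp_pos: [0.4827, 0.0988, 0.1834]
tcp_rot: [[-0.998, 0.07, -0.0], [0.07, 0.998, -0.0], [0.0, -0.0, -1.0]]
wrist_force: [-8.3, -3.7, 18.6]
opening: 0.151
grip_force: 62.6
```

>>> drive_tool --pt "4.5 0 0.5 0" --pt "4.5 0 0.5 0" --pt "4.8 0 0.5 0" --pt "0 0 0 0"

```text
t: 30.1
tcp_pos: [0.4719, 0.1003, 0.182]
tcp_rot: [[-0.998, 0.07, 0.007], [0.07, 0.998, 0.001], [-0.007, 0.001, -1.0]]
wrist_force: [2.9, -0.8, 5.9]
opening: 0.15
grip_force: 60.7
```

>>> drive_tool --pt "4.5 0 1.2 0" --pt "4.5 0 1.3 0" --pt "4.4 0 1.5 0" --pt "0 0 0 0"

```text
t: 30.5
tcp_pos: [0.4581, 0.1012, 0.178]
tcp_rot: [[-0.998, 0.07, 0.006], [0.07, 0.998, 0.001], [-0.006, 0.001, -1.0]]
wrist_force: [1.4, -0.5, 7.8]
opening: 0.149
grip_force: 62.1
```

>>> drive_tool --pt "4.3 0 1.8 0" --pt "4.2 0 1.9 0" --pt "4.2 0 2 0" --pt "0 0 0 0" --pt "0 0 0 0"

```text
t: 31.0
tcp_pos: [0.4451, 0.1021, 0.172]
tcp_rot: [[-0.998, 0.07, 0.005], [0.07, 0.998, 0.001], [-0.005, 0.001, -1.0]]
wrist_force: [-0.0, -0.6, 8.6]
opening: 0.151
grip_force: 63.1
```

```bash
cat >> ov.py <<'E'
def fit(im,o,H=.0921):
    # edge score along mouth-wall front tips: report predicted rows for the two mouth-top points & dark/bright columns
    g=cv2.cvtColor(im['pixels'],cv2.COLOR_RGB2GRAY).astype(float)
    E=np.hypot(cv2.Sobel(g,6,1,0),cv2.Sobel(g,6,0,1)); E=cv2.GaussianBlur(E,(0,0),1.5)
    best=[]
    for t in range(-5,55):
        P=proj(im,pts(o['tcp_pos'],o['tcp_rot'],np.radians(t),H)); s=0
        for a,b in ((2,3),(0,2),(1,3)):
            q=np.linspace(P[a],P[b],20).round().astype(int); s+=E[q[:,1].clip(0,479),q[:,0].clip(0,639)].mean()
        best.append((round(s),t))
    return sorted(best)[::-1][:5]
E
python3 - <<'E'
from ov import *
o=manip.observe(); p=o['tcp_pos'];R=np.array([[.9977,.0685],[-.0685,.9977]])
im=shot('wrist','w11'); print((p[:2]-[.4278,.102])@R,p[2],np.round(o['wrist_force'],1),fit(im,o))
a=dict(im); a['pixels']=cv2.imread('pics/w10.png'); 
for d in manip.cut_out(im,'slug_1')[:5]: print(round(d['p'],2),np.round(d['rect']))
for d in manip.cut_out(im,'scoop_b')[:2]: print('scoop',round(d['p'],2),np.round(d['rect']))
for t in (15,20,25,30): print(t,proj(im,pts(p,o['tcp_rot'],np.radians(t),.0921)).round().ravel())
E
```

```text
[0.01721559 0.00131586] 0.17202952372618993 [-0.  -0.6  8.6] [(607, 0), (380, -3), (370, 3), (323, 1), (297, 4)]
0.93 [273. 243. 366. 293.]
0.73 [271. 132. 357. 180.]
0.72 [268. 296. 361. 314.]
0.64 [277. 184. 355. 197.]
0.37 [131.  58. 640. 460.]
scoop 0.8 [249. 181. 387. 467.]
scoop 0.59 [512. 395. 612. 461.]
15 [248. 158. 387. 158. 258. 169. 377. 169. 249. 446. 386. 446.]
20 [250. 170. 385. 170. 259. 184. 376. 184. 248. 460. 387. 460.]
25 [252. 183. 383. 183. 261. 200. 374. 200. 246. 475. 389. 475.]
30 [254. 195. 381. 195. 262. 215. 373. 215. 244. 489. 391. 489.]
```

>>> drive_tool --pt "4.2 0 2.4 0" --pt "4.1 0 2.5 0" --pt "4 0 2.9 0" --pt "2 0 1.4 0" --pt "0 0 0 0" --pt "0 0 0 0"

```text
t: 31.75
tcp_pos: [0.4301, 0.1031, 0.1623]
tcp_rot: [[-0.998, 0.07, 0.003], [0.07, 0.998, 0.001], [-0.003, 0.001, -1.0]]
wrist_force: [-0.8, 0.1, 6.0]
opening: 0.154
grip_force: 64.5
```

```bash
python3 - <<'E'
from ov import *
o=manip.observe(); p=o['tcp_pos'];R=np.array([[.9977,.0685],[-.0685,.9977]])
im=shot('wrist','w12'); print((p[:2]-[.4278,.102])@R,p[2],np.round(o['wrist_force'],1))
for d in manip.cut_out(im,'slug_1')[:5]: print(round(d['p'],2),np.round(d['rect']))
for d in manip.cut_out(im,'scoop_b')[:2]: print('scoop',round(d['p'],2),np.round(d['rect']))
for t in (25,30,35,40): print(t,proj(im,pts(p,o['tcp_rot'],np.radians(t),.0921)).round().ravel())
E
```

```text
[0.00223278 0.00128242] 0.1623087779897162 [-0.8  0.1  6. ]
0.89 [274. 299. 363. 332.]
0.79 [269. 256. 363. 300.]
0.78 [274. 204. 364. 251.]
0.76 [269. 164. 358. 204.]
scoop 0.68 [559. 434. 589. 450.]
scoop 0.58 [248. 207. 389. 469.]
25 [252. 183. 383. 183. 261. 200. 374. 200. 246. 474. 389. 474.]
30 [254. 195. 381. 195. 262. 215. 373. 215. 244. 489. 392. 489.]
35 [256. 208. 379. 208. 263. 230. 372. 230. 242. 503. 394. 503.]
40 [257. 221. 378. 221. 264. 246. 371. 246. 239. 517. 396. 517.]
```

>>> drive_tool --pt "0 0 -4 0" --pt "0 0 -4 0" --pt "-3 0 -4 0" --pt "0 0 0 0" --pt "0 0 0 0" --pt "0 0 0 0" --pt "0 0 0 0"

```text
t: 32.6
tcp_pos: [0.4316, 0.1025, 0.1731]
tcp_rot: [[-0.998, 0.07, -0.0], [0.07, 0.998, -0.0], [0.0, -0.0, -1.0]]
wrist_force: [1.1, -0.2, -4.5]
opening: 0.156
grip_force: 63.0
```

```bash
python3 - <<'E'
from ov import *
o=manip.observe(); p=o['tcp_pos'];R=np.array([[.9977,.0685],[-.0685,.9977]])
im=shot('wrist','w13'); print((p[:2]-[.4278,.102])@R,p[2],np.round(o['wrist_force'],1))
for d in manip.cut_out(im,'slug_1')[:6]: print(round(d['p'],2),np.round(d['rect']))
for d in manip.cut_out(im,'scoop_b')[:2]: print('scoop',round(d['p'],2),np.round(d['rect']))
E
```

```text
[0.00373224 0.00076747] 0.17307487031020538 [ 1.1 -0.2 -4.5]
0.96 [276. 180. 364. 225.]
0.8 [275. 158. 360. 179.]
0.77 [272. 273. 362. 320.]
0.65 [270. 226. 362. 273.]
scoop 0.85 [532. 417. 580. 445.]
scoop 0.55 [249. 208. 386. 469.]
```

>>> drive_tool --pt "-3 0 -4 0" --pt "-4 0 -3 0" --pt "-4 0 -2 0" --pt "0 0 0 0" --pt "0 0 0 0" --pt "0 0 0 0" --pt "0 0 0 0"

```text
t: 33.45
tcp_pos: [0.4425, 0.1017, 0.1822]
tcp_rot: [[-0.998, 0.07, -0.0], [0.07, 0.998, -0.0], [0.0, -0.0, -1.0]]
wrist_force: [0.2, -0.9, -1.3]
opening: 0.151
grip_force: 63.4
```

```bash
python3 - <<'E'
from ov import *
o=manip.observe(); p=o['tcp_pos'];R=np.array([[.9977,.0685],[-.0685,.9977]])
im=shot('wrist','w13'); print((p[:2]-[.4278,.102])@R,p[2],np.round(o['wrist_force'],1))
for d in manip.cut_out(im,'slug_1')[:6]: print(round(d['p'],2),np.round(d['rect']))
for d in manip.cut_out(im,'scoop_b')[:2]: print('scoop',round(d['p'],2),np.round(d['rect']))
for t in (30,35,40): print(t,proj(im,pts(p,o['tcp_rot'],np.radians(t),.0921)).round().ravel())
E
```

```text
[0.01464654 0.00074728] 0.18218405427927595 [ 0.2 -0.9 -1.3]
0.8 [286. 205. 350. 210.]
0.79 [277. 134. 353. 174.]
0.74 [283. 212. 352. 221.]
0.64 [283. 177. 350. 207.]
0.53 [551. 426. 573. 439.]
scoop 0.72 [246. 203. 387. 470.]
scoop 0.69 [508. 391. 604. 459.]
30 [254. 195. 381. 195. 262. 215. 373. 215. 244. 489. 391. 489.]
35 [256. 208. 379. 208. 263. 231. 372. 230. 242. 503. 394. 503.]
40 [257. 221. 378. 221. 264. 246. 371. 246. 239. 517. 396. 517.]
```

>>> drive_tool --pt "0 0 -12 0" --pt "0 0 -22 0" --pt "0 0 -20 0" --pt "-25 0 0 0" --pt "-35 0 0 0" --pt "-35 3 0 0" --pt "-21 15 0 0" --pt "0 25 0 -2"

```text
t: 34.4
tcp_pos: [0.5642, 0.136, 0.2371]
tcp_rot: [[-0.999, 0.037, 0.002], [0.037, 0.999, -0.0], [-0.002, -0.0, -1.0]]
wrist_force: [-0.5, 0.3, -2.1]
opening: 0.15
grip_force: 63.4
```

>>> drive_tool --pt "0 28 0 -3" --pt "0 23 0 -3" --pt "0 10 0 0" --pt "0 0 0 0" --pt "0 0 0 0" --pt "0 0 0 0"

```text
t: 35.0
tcp_pos: [0.5612, 0.1965, 0.2364]
tcp_rot: [[-0.998, -0.068, 0.0], [-0.068, 0.998, -0.0], [0.0, -0.0, -1.0]]
wrist_force: [0.4, 0.5, -0.8]
opening: 0.153
grip_force: 63.4
```

```bash
python3 - <<'E'
from ov import *
o=manip.observe(); p=o['tcp_pos']
im=shot('wrist','w14'); print(p.round(4),o['tcp_rot'][:,0].round(3),np.round(o['wrist_force'],1)); handles(im,.09)
for d in manip.tip_of(im,'scoop_a')[:4]: print(round(d['p'],2),np.round(d['centre'],1),at_z(im,d['centre'],.004).round(3))
E
```

```text
[0.5612 0.1965 0.2364] [-0.998 -0.068  0.   ] [ 0.4  0.5 -0.8]
h [ 197  290   31   65 1221] [211. 327.] [0.638  0.1233]
h [ 404  302   32   67 1502] [419. 336.] [0.635  0.2773]
h [ 296  330   43  117 4330] [317. 391.] [0.6876 0.2053]
0.97 [317.2 347.7] [0.699 0.206 0.004]
0.95 [228.2 275.5] [0.63  0.119 0.004]
0.89 [404.3 284.2] [0.627 0.282 0.004]
```

>>> drive_tool --pt "-5 2.5 15 0" --pt "0 0 30 0" --pt "0 0 35 0" --pt "0 0 30 0" --pt "0 0 18 0" --pt "0 0 6 0" --pt "0 0 0 0" --pt "0 0 0 0"

```text
t: 35.9
tcp_pos: [0.5667, 0.2005, 0.1028]
tcp_rot: [[-0.998, -0.07, 0.001], [-0.07, 0.998, 0.0], [-0.001, 0.0, -1.0]]
wrist_force: [-0.0, 0.3, -1.9]
opening: 0.152
grip_force: 63.4
```

>>> drive_tool --pt "0 0 2 0" --pt "0 0 2 0" --pt "0 0 1.5 0" --pt "0 0 0 0" --pt "0 0 0 0"

```text
t: 36.4
tcp_pos: [0.5664, 0.2005, 0.0972]
tcp_rot: [[-0.998, -0.07, 0.001], [-0.07, 0.998, 0.0], [-0.001, 0.0, -1.0]]
wrist_force: [0.1, -0.8, 2.0]
opening: 0.152
grip_force: 64.1
```

Contact at z ≈ 0.0975; press slightly and drag back to level the scoop.

>>> drive_tool --pt "0 0 1.5 0" --pt "-6 0 0.6 0" --pt "-6 0 0.7 0" --pt "-6 0 1.3 0" --pt "-6 0 1.3 0" --pt "-6 0 1.9 0" --pt "-6 0 1.9 0" --pt "0 0 0 0"

```text
t: 37.2
tcp_pos: [0.602, 0.2029, 0.0874]
tcp_rot: [[-0.998, -0.07, -0.001], [-0.07, 0.998, -0.0], [0.001, -0.0, -1.0]]
wrist_force: [-1.4, -0.7, 5.5]
opening: 0.145
grip_force: 64.8
```

>>> drive_tool --pt "-5.6 0 2 0" --pt "-5.6 0 2 0" --pt "-5.3 0 2.5 0" --pt "-5.3 0 2.5 0" --pt "-5 0 2 0" --pt "-3 0 2 0" --pt "0 0 1 0" --pt "0 0 0 0"

```text
t: 38.0
tcp_pos: [0.6305, 0.2048, 0.0753]
tcp_rot: [[-0.998, -0.07, -0.003], [-0.07, 0.998, -0.001], [0.003, -0.0, -1.0]]
wrist_force: [-14.9, -3.2, 24.9]
opening: 0.148
grip_force: 68.3
```

```bash
python3 - <<'E'
from ov import *
o=manip.observe(); p=o['tcp_pos']
im=shot('wrist','w15'); print(p.round(4),np.round(o['wrist_force'],1))
for d in manip.cut_out(im,'scoop_b')[:3]: print('scoop',round(d['p'],2),np.round(d['rect']))
for t in (0,5,10,15,25): print(t,proj(im,pts(p,o['tcp_rot'],np.radians(t),.09)).round().ravel())
E
```

```text
[0.6305 0.2048 0.0753] [-14.9  -3.2  24.9]
scoop 0.79 [  6. 126. 224. 426.]
scoop 0.68 [390. 146. 609. 432.]
scoop 0.66 [240. 128. 396. 432.]
0 [237. 124. 397. 124. 249. 123. 385. 123. 252. 408. 382. 408.]
5 [241. 134. 393. 134. 252. 138. 382. 138. 251. 422. 383. 422.]
10 [244. 145. 390. 145. 255. 153. 380. 153. 250. 435. 385. 435.]
15 [247. 157. 388. 157. 257. 168. 378. 168. 248. 449. 386. 449.]
25 [251. 181. 383. 181. 260. 199. 374. 199. 245. 477. 390. 476.]
```

>>> drive_tool --pt "2 0 -2 0" --pt "0 0 0 0"

```text
t: 38.3
tcp_pos: [0.6305, 0.205, 0.0757]
tcp_rot: [[-0.998, -0.07, 0.002], [-0.07, 0.998, 0.0], [-0.002, 0.0, -1.0]]
wrist_force: [0.2, -0.8, 1.2]
opening: 0.154
grip_force: 64.6
```

>>> drive_tool --pt "0 0 0 0" --pt "0 0 0 0" --pt "0 0 0 0" --pt "0 0 0 0" --pt "0 0 -20 0" --pt "0 0 -35 0" --pt "0 0 -45 0" --pt "0 0 -30 0" --fingers 1

```text
t: 39.1
tcp_pos: [0.6305, 0.2051, 0.2084]
tcp_rot: [[-0.998, -0.07, 0.002], [-0.07, 0.998, 0.001], [-0.002, 0.001, -1.0]]
wrist_force: [0.0, -0.3, 0.8]
opening: 0.999
grip_force: 0.0
```

>>> drive_tool --pt "15 -5 -20 2" --pt "25 -10 -20 3" --pt "30 -10 -20 3" --pt "15 -5 0 0" --pt "0 0 0 0" --pt "0 0 0 0"

```text
t: 39.7
tcp_pos: [0.5453, 0.1746, 0.2656]
tcp_rot: [[-0.998, 0.07, 0.001], [0.07, 0.998, 0.0], [-0.001, 0.0, -1.0]]
wrist_force: [-0.1, -0.5, 0.4]
opening: 0.998
grip_force: 0.0
```

```bash
python3 - <<'E'
from ov import *
o=manip.observe(); p=o['tcp_pos']; R=np.array([[.9977,.0685],[-.0685,.9977]])
im=shot('wrist','w16'); print(p.round(4),o['tcp_rot'][:,0].round(3)); handles(im,.102)
for d in manip.cut_out(im,'slug_1')[:9]:
    r=d['rect']; c=((r[0]+r[2])/2,(r[1]+r[3])/2); print('s',round(d['p'],2),np.round(r),np.round((at_z(im,c,.05)[:2]-[.4278,.102])@R,3))
for d in manip.cut_out(im,'scoop_a')[:4]: print('scoop',round(d['p'],2),np.round(d['rect']),d['pixels'].sum())
E
```

```text
[0.5453 0.1746 0.2656] [-0.998  0.07  -0.001]
h [ 10  64  28  23 281] [23. 76.] [ 0.4301 -0.0109]
h [  0  85  40  25 413] [16. 98.] [ 0.4437 -0.0195]
h [437 291  30  48 815] [449. 313.] [0.621  0.2714]
h [352 295  22  58 706] [363. 329.] [0.6302 0.2044]
h [250 303  25  59 937] [263. 337.] [0.6313 0.1253]
h [392 382  71  39 707] [427. 398.] [0.697  0.2548]
h [377 406  92  36 932] [421. 426.] [0.7242 0.2502]
s 0.96 [184.   0. 242.  32.] [-0.036  0.004]
s 0.96 [195. 112. 249. 137.] [0.041 0.005]
s 0.81 [187.  67. 248.  90.] [0.008 0.004]
s 0.75 [183.  34. 243.  68.] [-0.012  0.002]
s 0.74 [184.  86. 244. 113.] [0.023 0.   ]
s 0.59 [170.   0. 238.  30.] [-0.036 -0.003]
scoop 0.79 [315. 215. 397. 360.] 9129
scoop 0.68 [213. 221. 310. 369.] 9549
```

View pics/w16.png

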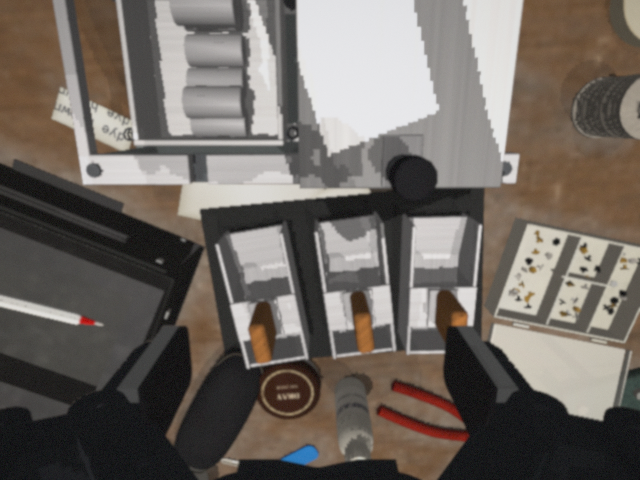

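>>> drive_tool --pt "15 20 0 0" --pt "15 20 0 0" --pt "12.4 15.6 0 0" --pt "0 0 35 0" --pt "0 0 40 0" --pt "0 0 25 0" --pt "0 0 0 0" --pt "0 0 0 0"

```text
t: 40.65
tcp_pos: [0.5069, 0.2331, 0.1654]
tcp_rot: [[-0.998, 0.07, -0.001], [0.07, 0.998, -0.0], [0.001, -0.0, -1.0]]
wrist_force: [-0.6, -0.4, 0.3]
opening: 1.006
grip_force: 0.0
```

```bash
python3 - <<'E'
from ov import *
o=manip.observe(); p=o['tcp_pos']; R=np.array([[.9977,.0685],[-.0685,.9977]])
im=shot('wrist','w17'); print(p.round(4),o['tcp_rot'][:,0].round(3))
k=manip.tip_of(im,'knob'); print([(d['p'],at_z(im,d['centre'],.151).round(4)) for d in k[:2]])
k=manip.tip_of(im,'pan_floor'); print(k[:2])
# pan rim height: score edges of rim rectangle for various z in a clear view
t=shot('top','top5'); g=cv2.cvtColor(t['pixels'],cv2.COLOR_RGB2GRAY).astype(float)
E=np.hypot(cv2.Sobel(g,6,1,0),cv2.Sobel(g,6,0,1))
for im_,n in ((t,'top'),(im,'wrist')):
  g=cv2.cvtColor(im_['pixels'],cv2.COLOR_RGB2GRAY).astype(float); E=np.hypot(cv2.Sobel(g,6,1,0),cv2.Sobel(g,6,0,1))
  out=[]
  for z in range(65,106,4):
    best=0
    for dx in range(-4,5):
      for dy in range(-4,5):
        c=np.array([[-.056,-.056],[.056,-.056],[.056,.056]]); W=c@R.T+[.4278,.102]+np.array([dx,dy])*.001
        P=proj(im_,np.c_[W,np.full(3,z/1000)]); q=np.vstack([np.linspace(P[0],P[1],60),np.linspace(P[1],P[2],60)]).round().astype(int)
        ok=(q[:,0]>=0)&(q[:,0]<640)&(q[:,1]>=0)&(q[:,1]<480)
        if ok.sum()>30: best=max(best,E[q[ok,1],q[ok,0]].mean())
    out.append((z,round(best)))
  print(n,out)
E
```

```text
[0.5069 0.2331 0.1654] [-0.998  0.07   0.001]
[(0.73, array([0.5069, 0.2341, 0.151 ]))]
[{'centre': [97.3, 127.4], 'p': 0.56}, {'centre': [187.4, 380.1], 'p': 0.56}]
top [(65, 481), (69, 490), (73, 492), (77, 485), (81, 484), (85, 489), (89, 467), (93, 466), (97, 476), (101, 470), (105, 456)]
wrist [(65, 273), (69, 276), (73, 281), (77, 280), (81, 281), (85, 280), (89, 281), (93, 139), (97, 223), (101, 211), (105, 208)]
```

```bash
python3 - <<'E'
from ov import *
np.set_printoptions(linewidth=200)
R=np.array([[.9977,.0685],[-.0685,.9977]])
im=shot('wrist'); o=manip.observe()
im=dict(im); Rc=cv2.Rodrigues(np.array(im['rvec']))[0]
im['tvec']=np.array(im['tvec']).ravel()-Rc@(np.array([.5453,.1746,.2656])-o['tcp_pos'])
g=cv2.cvtColor(cv2.imread('pics/w16.png'),cv2.COLOR_BGR2GRAY)
print('bolt check',proj(im,[[*(np.array([.070,-.071])@R.T+[.4278,.102]),.110]]),'seen (95,170)')
for z in (.1,.0875,.075):
    for h in (.056,.052):
        c=np.array([[h,-h],[h,h],[-.02,-h],[-.02,h]]); W=c@R.T+[.4278,.102]; print(z,h,proj(im,np.c_[W,np.full(4,z)]).round().ravel())
print('row60 L',g[60,100:170]); print('row60 R',g[60,265:305]); print('col220',g[125:165,220])
E
```

```text
bolt check [[ 93.97705132 169.02370565]] seen (95,170)
0.1 0.056 [120. 147. 282. 147. 103.  25. 278.  25.]
0.1 0.052 [125. 141. 276. 141. 109.  25. 272.  25.]
0.0875 0.056 [127. 146. 283. 146. 112.  29. 280.  29.]
0.0875 0.052 [132. 140. 277. 140. 118.  29. 274.  29.]
0.075 0.056 [134. 145. 284. 145. 120.  32. 281.  32.]
0.075 0.052 [139. 139. 279. 139. 126.  32. 276.  32.]
row60 L [ 80  80  81  80  80  81  79  78  80  77  76  74  73  74  74  74  71  75  74  75  73  76  90 130 170 188 192 176 142 102  80  74  74  73  72  73  73  71  70  72  70  73  73  71  71  74  74  73  74
  75  72  73  77  83  89  88  89  91  99 116 132 151 177 194 199 202 201 201 201 201]
row60 R [227 224 219 214 210 207 207 206 206 196 172 140 126 128 126 116  99  84  80  73  73  69  65  62  62  61  61  60  63  71  78 101 148 195 218 226 228 228 228 229]
col220 [177 172 167 164 158 154 147 143 135 117 100  83  76  81 106 151 184 202 199 179 141 101  85  84  86  83  84  83  85 104 147 175 191 194 191 190 192 190 190 190]
```

>>> drive_tool --pt "0 0 18 0" --pt "0 0 14 0" --pt "0 0 0 0" --pt "0 0 0 0"

```text
t: 41.3
tcp_pos: [0.5064, 0.2329, 0.1335]
tcp_rot: [[-0.998, 0.07, -0.001], [0.07, 0.998, -0.0], [0.0, -0.0, -1.0]]
wrist_force: [0.5, 0.1, 0.4]
opening: 1.002
grip_force: 0.0
```

>>> drive_tool --pt "0 0 0 0" --pt "0 0 0 0" --pt "0 0 0 0" --pt "0 0 0 0" --pt "0 0 0 0" --pt "0 0 0 0" --pt "0 0 0 0" --pt "0 0 0 0" --fingers -1

```text
t: 42.1
tcp_pos: [0.5067, 0.233, 0.1339]
tcp_rot: [[-0.998, 0.07, 0.0], [0.07, 0.998, 0.0], [-0.0, 0.0, -1.0]]
wrist_force: [-1.9, -1.1, 5.1]
opening: 0.285
grip_force: 58.6
```

>>> drive_tool --pt "0 0 -2 0" --pt "0 0 -2 0" --pt "0 0 0 0" --pt "0 0 0 0"

```text
t: 42.5
tcp_pos: [0.5065, 0.2329, 0.1371]
tcp_rot: [[-0.998, 0.07, -0.0], [0.07, 0.998, -0.0], [0.0, -0.0, -1.0]]
wrist_force: [3.0, 0.6, -6.8]
opening: 0.286
grip_force: 59.2
```

Now slide it shut (137 mm along −y).

>>> drive_tool --pt "0 -8 0 0" --pt "0 -18 0 0" --pt "0 -25 0 0" --pt "0 -25 0 0" --pt "0 -25 0 0" --pt "0 -18 0 0" --pt "0 -10 0 0" --pt "0 -4 0 0"

```text
t: 43.3
tcp_pos: [0.4976, 0.0985, 0.1377]
tcp_rot: [[-0.997, 0.071, 0.001], [0.071, 0.997, -0.0], [-0.001, 0.0, -1.0]]
wrist_force: [4.8, 1.4, -8.6]
opening: 0.287
grip_force: 59.5
```

>>> drive_tool --pt "0 -2 0 0" --pt "0 -2 0 0" --pt "0 -1 0 0" --pt "0 0 0 0" --pt "0 0 0 0"

```text
t: 43.8
tcp_pos: [0.4975, 0.096, 0.1378]
tcp_rot: [[-0.997, 0.071, 0.002], [0.071, 0.997, 0.002], [-0.002, 0.003, -1.0]]
wrist_force: [4.6, 10.5, -7.8]
opening: 0.284
grip_force: 59.5
```

>>> drive_tool --pt "0 1 4 0" --pt "0 0 4 0" --pt "0 0 4 0" --pt "0 0 0 0" --pt "0 0 0 0"

```text
t: 44.3
tcp_pos: [0.4975, 0.0962, 0.1261]
tcp_rot: [[-0.998, 0.07, 0.002], [0.07, 0.998, 0.001], [-0.001, 0.001, -1.0]]
wrist_force: [3.6, 4.6, 0.3]
opening: 0.285
grip_force: 60.7
```

>>> drive_tool --pt "0 0 0 0" --pt "0 0 0 0" --pt "0 0 0 0" --pt "0 0 0 0" --pt "0 0 -25 0" --pt "0 0 -40 0" --pt "0 0 -40 0" --pt "0 0 -40 0" --fingers 1

```text
t: 45.1
tcp_pos: [0.4965, 0.0961, 0.2719]
tcp_rot: [[-0.998, 0.07, -0.001], [0.07, 0.998, -0.0], [0.001, -0.0, -1.0]]
wrist_force: [1.2, 0.2, 0.1]
opening: 1.001
grip_force: 0.0
```

>>> drive_tool --pt "-15 20 -10 0" --pt "-15 30 0 0" --pt "0 20 0 0" --pt "0 0 0 0" --pt "0 0 0 0" --pt "0 0 0 0"

```text
t: 45.7
tcp_pos: [0.5313, 0.1632, 0.2803]
tcp_rot: [[-0.998, 0.07, -0.001], [0.07, 0.998, -0.001], [0.001, -0.001, -1.0]]
wrist_force: [0.8, 0.7, 0.2]
opening: 0.997
grip_force: 0.0
```

```bash
python3 - <<'E'
from ov import *
o=manip.observe(); print(o['tcp_pos'].round(4),o['t'])
im=shot('wrist','w20'); handles(im,.102); t=shot('top','top9'); t
obs=[]
for n,i in (('w',im),('t',t)):
    k=manip.tip_of(i,'knob')
    for d in k[:2]: print(n,round(d['p'],2),d['centre'],at_z(i,d['centre'],.143).round(4))
    print(n,'pred z.143/.151',proj(i,[[.4975,.0962,.143],[.4975,.0962,.151]]).round(1).ravel())
for d in manip.cut_out(im,'scoop_a')[:4]: print('scoop',round(d['p'],2),np.round(d['rect']))
for d in manip.tip_of(im,'scoop_a')[:4]: print(round(d['p'],2),at_z(im,d['centre'],.004).round(3))
for d in manip.tip_of(im,'slug_1')[:6]: print('slug',round(d['p'],2),at_z(im,d['centre'],.02).round(3))
for q in ('tape_roll','thread_spool','glasses_case'):
    for d in manip.tip_of(t,q)[:2]: print(q,round(d['p'],2),at_z(t,d['centre'],0).round(3))
E
```

```text
[0.5313 0.1632 0.2803] 45.7
h [  0  32  33  40 453] [18. 54.] [ 0.4002 -0.0314]
h [   0   50   60   78 1084] [ 18. 103.] [ 0.4309 -0.0399]
h [445 299  30  33 548] [457. 315.] [0.616  0.2707]
h [364 300  22  59 848] [374. 330.] [0.6253 0.2035]
h [268 310  22  58 959] [279. 340.] [0.6282 0.1245]
h [278 377  44  37 924] [300. 395.] [0.6822 0.1371]
h [401 384  60  33 622] [429. 398.] [0.6935 0.2488]
h [386 408  84  35 874] [426. 427.] [0.7227 0.246 ]
w 0.73 [211.2, 194.0] [0.4978 0.0963 0.143 ]
w pred z.143/.151 [211.  193.5 208.1 195.7]
t pred z.143/.151 [321.9 264.6 321.9 263.8]
scoop 0.93 [409. 226. 486. 360.]
scoop 0.73 [189. 176. 230. 216.]
scoop 0.59 [328. 222. 406. 363.]
scoop 0.56 [231. 232. 322. 373.]
0.94 [0.63  0.284 0.004]
0.87 [0.623 0.205 0.004]
0.61 [0.628 0.119 0.004]
slug 0.57 [0.644 0.277 0.02 ]
tape_roll 0.71 [0.4   0.465 0.   ]
thread_spool 0.75 [0.482 0.431 0.   ]
thread_spool 0.23 [ 0.376 -0.223  0.   ]
```

```bash
python3 -c "
from cell import manip
print(manip.hand_in())"
```

```text
the job is handed in; nothing more can be done
None
```

The job is handed in: six slugs poured from two scoops brought the pan down onto its stop, the cover is shut with the knob's pin home, and all three scoops stand upright on the mat, the third still full.

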